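# Load a column tube from a drying rack into a clamped V-block

### The arm

A 6-joint arm with a two-finger parallel gripper is mounted at the origin on the work surface. World frame = base frame: x ahead of the robot, y to its left, z up, the work surface at z = 0. Lengths are in m, angles in rad, forces in N, time in s.
With the tool pointing down it reaches from about 0.225 to 0.875 m from the base axis. Payload 3.4 kg.
Tool frame: the origin (TCP) lies midway between the tips of the shut fingers; the grasp point (between the pads) lies 19 mm behind it (manip.grip_point_offset is the distance from the TCP to the grasp point, in m); z points along the fingers, y is the line along which they close (so a half turn about z gives the same grasp; the last joint's range is limited). The gripper opens to 85 mm and grips with 20 to 120 N. Pads are 22 mm wide; open, the fingers measure 114 mm over their backs; the gripper's body (76 mm by 85 mm) begins 54 mm behind the grasp point. The pads swing forward as they close: fully open they stand 13 mm farther back than shut.
Start: joints at [-1.319, 0.276, 1.505, -0, 1.361, -0.121], TCP at [0.209, -0.536, 0.231] pointing down, gripper open.
Joint ranges: [-2.89, 2.89], [-0.75, 2.08], [0.22, 2.7], [-1.18, 4.32], [0.11, 2.71], [-2.7, 2.7]. Speed limits (rad/s): [2.57, 2.57, 3.14, 3.14, 3.14, 3.14].

### API

Orientations are given as a unit quaternion [w, x, y, z].
In Python, from rig import manip gives the robot as it stands.
- The arm moves only by the shell command python3 -m handwheel 'ROWS' [FORCE]. ROWS is JSON, a list of rows, each an object with "translation": the shift along the tool's x, y, z in m, a list of three; "angular": the turn, a rotation vector about the tool's x, y, z in degrees, a list of three; "hand": the closure, from 0 (fully open) to 1 (shut). A call has 1 to 10 rows; each row shifts and turns the commanded pose from where the row before left it, along the tool's axes as they then stand; what a row does not reach is not made up. A row lasts 1/12 s, in which the tool goes at most 41.7 mm and 7.16 degrees, less where a joint would pass 70% of its speed; a pose out of reach is approached as far as the arm can. A call with a gripper value outside its range is refused whole. The fingers move at their own pace and stop on an object; FORCE is the grip in N (left out, the last holds). Time passes only in rows, so rows that do not move let the fingers close. It gives the time, the measured TCP pose, the force, the opening and the grip force at its end, in the units of the state.
- manip.get_state(): the state, without advancing time (a new reading comes with each control period).
- manip.get_image(name): name is "side" or "top" or "wrist"; returns the picture (420x560x3 uint8, red, green, blue); there is no depth.
- manip.camera_info(name): a dict with "camera_matrix" (3x3 intrinsics, pixels), "eye" and "orientation" of the camera in the world; the wrist camera has in their place "tool_from_camera" (4x4, takes a point from camera to tool coordinates, whose origin is the TCP and whose axes are the flange's). Camera axes: x right, y down, z forward; pixel columns grow to the right and rows downward; lengths in m; the calibration is good to about 2 mm. The wrist camera is an equidistant fisheye: a pixel r from the principal point sees the ray r / f radians off the axis. A picture is of the moment at which its call begins: read the wrist's pose just before it. camera_info takes no time and is no camera call.
- manip.sign_off(): hands the job in; it is judged then, once.
The state is a dict: "clock": time; "qpos": joint angles; "qd": joint speeds; "effort": joint torques, N m; "position": TCP position; "ee_rot": TCP orientation; "contact_force": force on the tool from outside, world axes, zero at the start; "moment": the same for the moment, N m; "width": finger opening in m; "gripper_force": force on a finger pad.
Only numpy, scipy, OpenCV 4.12 (cv2) and the standard library are available. Lean on these libraries where they do the work, as an engineer would, in place of code of your own. Each camera call takes 0.05 s, during which the arm holds its last target. There are 200 camera calls.

### The job

Take the flanged steel column tube off its barbed peg on the drying rack: lift it, keep it on the slope of the peg and back it out over the barb without forcing it. Lay it down on the draining rest and let go, take it again round the middle, and lower it gently into the V-block with its flange just outside the V saddle farther from the clamp hinge; let go so that it settles, then swing the clamp down onto it. Leave the plain sleeve on its peg and the bottle, beaker and jar where they are, and do not drop the tube.

Things in the scene. Friction and masses are not known exactly. Their poses are not given: they have to be found in the camera images.
- tube: The workpiece: stainless tube 120 mm long, 44 mm outside, bore 36 mm, open ends, about 0.55 kg; at one end a flange 60 mm across, 8 mm thick (within the 120). Origin on the axis at mid length, x along the tube, flange at -x; it may roll about x. Starts hanging on one of the rack's two pegs (the plain sleeve is on the other), flange at the outer end, sloping up 20 degrees towards it.
- tube_flange (a point): Centre of the outer face of the tube's flanged end, 60 mm from the tube's origin.
- rack: Fixed drying rack: upright white board 260 mm wide (along its y) on a foot plate. Origin on the bench under the middle of the board's front face. Two steel pegs, 8 mm thick, 136 mm long, leave the board at y = -55 and +55, z = 190 mm, towards -x, sloping up 20 degrees; at each tip a barb stands up square to the peg, its top 16 mm from the peg's axis.
- peg_root (a point): Where the peg at rack y = +55 mm leaves the board (the other is alike). A hanging tube's bore rests on its peg: tube axis 14 mm below the peg's (square to it), centre 66 mm along the peg, inner end 6 mm from the board. Raised straight up about 22 mm, still on the slope, the bore clears the barb all round; it is free after 145 mm along the slope.
- tray_front (a point): Middle of the lower front edge of an open tray, 50 mm tall and 260 mm wide, fixed along the board's top over the pegs: underside at z = 252 mm, top 302 mm, front 40 mm before the board. It leaves room for a gripper from above only on the tube's outer half, 25 to 40 mm from the tube's centre.
- sleeve: Bystander on the other peg: plain steel sleeve, 85 mm long, 44 mm outside, no flange. Origin on its axis, 60 mm from the end at the board. Leave it hanging.
- rest: Fixed draining rest: two steel rails, 6 mm thick, 66 mm long, along its x at y = -14 and +14 mm, tops at z = 33 mm, on a foot plate 90 x 70 x 8 mm. Origin under its centre on the bench. A tube laid on the rails, either way round, centre within 15 mm of the rest's, has its axis along the rest's x at z = 51 mm, its flange hanging past the rails' end.
- vblock: Fixed V-block holder. Origin on the bench under the middle of the seat; x along the seat towards the clamp hinge. Two 90-degree V saddles, 16 mm thick (along x), 82 mm wide, at x = -36 and +36 mm, tops at z = 61 mm, leave a 56 mm gap for the fingers. Foot plate 10 mm thick, x = -70 to +120, 90 mm wide. Hinge axis (along y) at x = 90, z = 115 mm, between cheeks 36 mm wide over all, up to z = 128.
- vblock_seat (a point): Where the tube's centre belongs: seated, the tube's axis is along vblock x at y = 0, z = 61 mm; the flange is at the -x end, outside the saddle and 0 to 17 mm from it (8 mm with the tube's centre on this point).
- clamp (a joint): Angle of the clamp bar, rad: 0 level, pad just on a seated tube; pi/2 upright; up to 2.1 leaning back, away from the seat. Starts at 1.6 to 2.0. Stiff hinge: stays where it is left, about 1 to 2 N at the bar's end moves it.
- clamp_grip (a point): Grip point near the bar's end, 110 mm from the hinge axis on the bar's middle line: at vblock x = 90 - 110 cos(a), z = 115 + 110 sin(a) mm for clamp angle a. The bar is 14 mm wide (along vblock y), 20 mm deep and ends 125 mm from the hinge; its rubber pad, 20 x 24 mm, stands 22 mm out of its underside 90 mm from the hinge.
- bottle: Bystander: closed amber bottle, 68 mm in diameter, 150 mm high, origin under its centre.
- beaker: Bystander: open glass beaker, 68 mm across, 85 mm high, origin under its centre.
- jar: Bystander: closed jar with blue cap, 64 mm in diameter, 85 mm high, origin under its centre.
Mind the look-alikes: they are no part of the job. Leave any purple or yellow look-alike of the vblock alone.

How it is judged:
On the way, in this order (a step that is already met when the one before it is completed fails the run):
1. the tube is off the rack and lies on the draining rest, let go (x of tube in the frame of rest between -0.025 and 0.025 m and y of tube in the frame of rest between -0.008 and 0.008 m and z of tube in the frame of rest between 0.046 and 0.056 m and angle between the x axis of tube and the x axis of rest, either way round below 0.12 rad and contact force between the fingers and tube below 0.05 N and linear speed of tube below 0.02 m/s), for 0.2 s.
2. the tube lies seated in both V saddles, flange outside the saddle away from the hinge, let go, with the clamp still open (y of tube in the frame of vblock between -0.004 and 0.004 m and z of tube in the frame of vblock between 0.057 and 0.065 m and x of tube_flange in the frame of vblock between -0.069 and -0.051 m and angle between the x axis of tube and the x axis of vblock, either way round below 0.05 rad and contact force between the fingers and tube below 0.05 N and linear speed of tube below 0.02 m/s and value of joint clamp above 0.8 rad), for 0.2 s.
At the end, for the whole second after the job is handed in: The tube lies still and released in both V saddles: axis within 4 mm and 0.05 rad of the seat line, flange outside the saddle away from the hinge, 0 to 17 mm from it; the clamp is down on the tube (angle within 0.06 rad of 0); bystanders in place (y of tube in the frame of vblock between -0.004 and 0.004 m and z of tube in the frame of vblock between 0.057 and 0.065 m and x of tube_flange in the frame of vblock between -0.069 and -0.051 m and angle between the x axis of tube and the x axis of vblock, either way round below 0.05 rad and contact force between the fingers and tube below 0.05 N and linear speed of tube below 0.02 m/s and value of joint clamp between -0.06 and 0.06 rad and contact force between the fingers and vblock below 0.05 N and angular speed of tube below 0.1 rad/s); the robot touches nothing.
It fails at once if the sleeve, bottle, beaker or jar is moved more than 30 mm or tipped over (distance of any of sleeve, bottle, beaker, jar from where it was at the start of the episode above 0.03 m or angle between any of bottle, beaker, jar's own z axis and vertical above 0.5 rad).
It fails at once if the tube is dropped onto the bench (height (world z) of tube below 0.038 m).
It fails at once if the tube is let fall (moves faster than 0.45 m/s, as after a 10 mm fall, with no finger on it) (contact force between the fingers and tube below 0.01 N and linear speed of tube above 0.45 m/s).
It fails at once if the tube is rammed into the V-block (sum of contact forces over 160 N while the clamp is open) (contact force between tube and vblock above 160 N and value of joint clamp above 0.8 rad).
It fails at once if the tube is forced against the rack (sum of contact forces over 80 N) (contact force between tube and rack above 80 N).
It also fails if it takes over 72 s, if anything falls off the work surface, if the arm or the gripper's body presses on something with over 40 N, if the wrist force passes 120 N, or if a joint passes its speed limit or range.

## Working session

There is one attempt and no reset: what is moved stays moved. The work goes in short steps, Python scripts to look and compute and a shell command to move; the robot and the scene stay as the last step left them, time stands still between calls to the robot, and variables do not carry over. Pictures are saved under pics/ and viewed, at most 10 in all, crops included, and the job is handed in when it is done.

```bash
ls; mkdir -p pics; python3 - <<'E'
from rig import manip
import cv2,numpy as np
print(manip.get_state())
for n in ("side","top","wrist"):
    print(n,manip.camera_info(n))
    im=manip.get_image(n); cv2.imwrite(f"pics/{n}0.png",im[:,:,::-1])
E
```

```text
pics
{'clock': 0.0, 'qpos': array([-1.31896985e+00,  2.76595069e-01,  1.50616225e+00, -2.58269558e-05,
        1.36072455e+00, -1.21001716e-01]), 'qd': array([-0.00021224,  0.0002371 , -0.0001847 , -0.00045743, -0.00131608,
        0.00044074]), 'effort': array([ 1.78794508e-03, -4.16765106e+01, -2.45801747e+01,  7.44984141e-05,
        1.10430483e-02,  7.62926533e-06]), 'position': array([ 0.20929069, -0.53496373,  0.23042809]), 'ee_rot': array([-9.41758765e-04,  9.82674210e-01,  1.85338893e-01, -7.43447974e-05]), 'contact_force': array([-0.72168206, -0.28072617, -0.1612614 ]), 'moment': array([-0.0038082 , -0.00292456, -0.02194217]), 'gripper_force': 0.0, 'width': 0.08513488756786383}
side {'camera_matrix': array([[540.83225923,   0.        , 286.79293574],
       [  0.        , 540.83225923, 205.23644156],
       [  0.        ,   0.        ,   1.        ]]), 'eye': array([-0.39096512, -0.9442933 ,  1.19699192]), 'orientation': array([-0.39678342,  0.82782567, -0.3597846 ,  0.16680112])}
top {'camera_matrix': array([[446.55607514,   0.        , 279.59840393],
       [  0.        , 446.55607514, 205.40310522],
       [  0.        ,   0.        ,   1.        ]]), 'eye': array([ 0.32972854, -0.0609759 ,  1.45824391]), 'orientation': array([ 0.04705496, -0.70393519,  0.706609  , -0.05444993])}
wrist {'camera_matrix': array([[325.1922621 ,   0.        , 280.16930583],
       [  0.        , 325.1922621 , 206.69339862],
       [  0.        ,   0.        ,   1.        ]]), 'tool_from_camera': array([[ 1.07506445e-03, -9.56089102e-01, -2.93074177e-01,
         7.38598994e-02],
       [ 9.99999361e-01,  1.13035446e-03, -1.92982508e-05,
        -4.35995528e-04],
       [ 3.49728550e-04, -2.93073969e-01,  9.56089706e-01,
        -1.42663091e-01],
       [ 0.00000000e+00,  0.00000000e+00,  0.00000000e+00,
         1.00000000e+00]])}
```

View pics/top0.png

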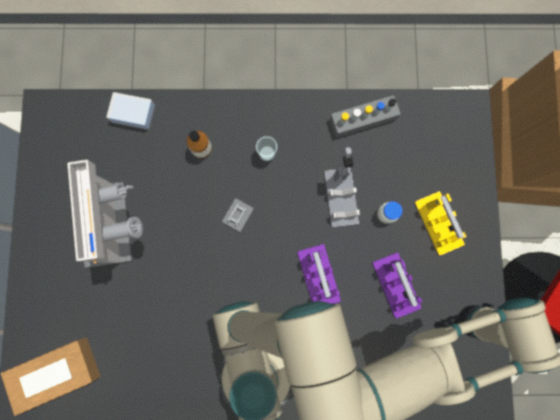

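View pics/side0.png

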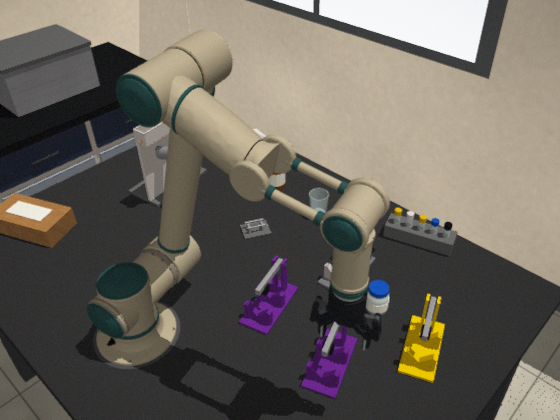

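The top view shows a rack on the left, board at about (85,210). Its pegs point right, with a flanged tube near (122,230) and a plain sleeve near (115,191). The rest is at (238,215) and the grey V-block at (343,197).

Candidates for the tube: the flanged piece at (122,230) or the sleeve at (115,191). I choose the flanged one.
Candidates for the V-block: grey (343,197), purple (320,275) and (398,285), or yellow (440,222). I choose the grey one.

I'll check both choices in one close crop.

```bash
cat > h.py <<'E'
import numpy as np,cv2
from scipy.spatial.transform import Rotation as R
from rig import manip
def rot(q): return R.from_quat(np.r_[q[1:],q[0]])
def ray(cam,uv,st=None):
    c=manip.camera_info(cam);K=c["camera_matrix"]
    d=np.array([(uv[0]-K[0,2])/K[0,0],(uv[1]-K[1,2])/K[1,1],1.])
    if cam=="wrist":
        r=np.hypot(d[0],d[1])
        d=np.array([d[0]/r*np.sin(r),d[1]/r*np.sin(r),np.cos(r)]) if r>1e-9 else np.array([0,0,1.])
        T=c["tool_from_camera"];st=st or manip.get_state();Q=rot(st["ee_rot"])
        return Q.apply(T[:3,3])+st["position"],Q.apply(T[:3,:3]@d)
    return np.array(c["eye"]),rot(c["orientation"]).apply(d/np.linalg.norm(d))
def onz(cam,uv,z,st=None):
    o,d=ray(cam,uv,st);return o+d*(z-o[2])/d[2]
def proj(cam,P,st=None):
    c=manip.camera_info(cam);K=c["camera_matrix"];P=np.asarray(P,float)
    if cam=="wrist":
        T=c["tool_from_camera"];st=st or manip.get_state();Q=rot(st["ee_rot"])
        p=T[:3,:3].T@(Q.inv().apply(P-st["position"])-T[:3,3])
        th=np.arctan2(np.hypot(p[0],p[1]),p[2]);a=p[:2]/np.hypot(p[0],p[1])*th
    else:
        p=rot(c["orientation"]).inv().apply(P-c["eye"]);a=p[:2]/p[2]
    return K[[0,1],[0,1]]*a+K[:2,2]
E
python3 - <<'E'
import cv2,numpy as np
im=cv2.imread("pics/top0.png")
a=cv2.resize(im[145:275,60:150],None,fx=4,fy=4,interpolation=cv2.INTER_CUBIC)
b=cv2.resize(im[140:240,220:262],None,fx=4,fy=4,interpolation=cv2.INTER_CUBIC)
c=cv2.resize(im[140:240,318:378],None,fx=4,fy=4,interpolation=cv2.INTER_CUBIC)
H=520
p=lambda x:np.pad(x,((0,H-x.shape[0]),(0,8),(0,0)))
m=np.hstack([p(a),p(b),p(c)]);print(m.shape);cv2.imwrite("pics/crop1.png",m)
from h import *
for uv in [(80,162),(97,262),(130,230),(238,215),(343,197)]: print(uv,onz("top",uv,0.05),onz("top",uv,0.25),onz("top",uv,0.302))
E
```

```text
(520, 792, 3)
(80, 162) [0.67648194 0.56530653 0.05      ] [0.62723573 0.47636137 0.25      ] [0.61443171 0.45323563 0.302     ]
(97, 262) [0.35696587 0.4936669  0.05      ] [0.3530976  0.41489606 0.25      ] [0.35209185 0.39441564 0.302     ]
(130, 230) [0.4565759  0.39550025 0.05      ] [0.43856093 0.33067112 0.25      ] [0.43387704 0.31381554 0.302     ]
(238, 215) [0.5030678 0.0559599 0.05     ] [0.47845001 0.03935258 0.25      ] [0.47204938 0.03503468 0.302     ]
(343, 197) [ 0.559989   -0.27921962  0.05      ] [ 0.52728721 -0.24822446  0.25      ] [ 0.51878475 -0.24016572  0.302     ]
```

View pics/crop1.png

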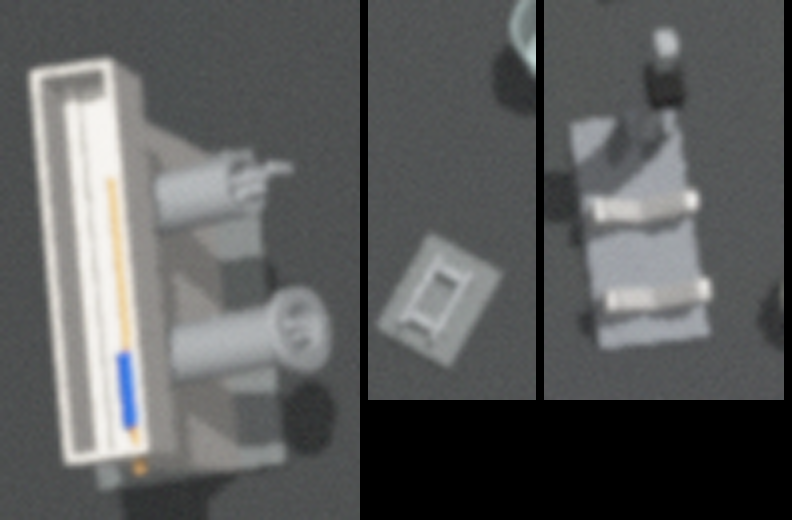

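The crop confirms both choices: the flanged tube is the lower one on the rack (flange at crop (300,330)), and the upper one is the plain sleeve. The grey V-block has its hinge and clamp at the top, and the rest's rails run from (405,320) to (440,262). Next I'll compute world positions from these.

```bash
python3 - <<'E'
from h import *
A=lambda u,v:((u+.5)/4-.5+60,(v+.5)/4-.5+145)
B=lambda u,v:((u-368+.5)/4-.5+220,(v+.5)/4-.5+140)
C=lambda u,v:((u-544+.5)/4-.5+318,(v+.5)/4-.5+140)
np.set_printoptions(precision=4,suppress=True)
f1=onz("top",A(112,58),.302);f2=onz("top",A(147,455),.302)
print("tray",f1,f2,np.linalg.norm(f1-f2))
ry=(f1-f2)[:2];ry/=np.linalg.norm(ry);out=np.array([ry[1],-ry[0]])
print("ry",ry,"out",out)
mid=((f1+f2)/2)[:2];o=mid-.04*out
print("rack o",o)
for s in(-1,1):
    root=o+s*.055*ry
    P=lambda a,d:np.r_[root+out*(a*np.cos(.349)-d*np.sin(.349)),.19+a*np.sin(.349)+d*np.cos(.349)]
    c=P(.066,-.014);fl=P(.126,-.014)
    print(s,"center",c,"flange",fl,"px",(proj("top",fl)-[59.6,144.6])*4, "grip30",P(.096,-.014))
pl=[onz("top",B(*p),.008) for p in[(435,235),(500,273),(450,367),(378,325)]]
print("rest",np.mean(pl,0),"dir",pl[0]-pl[3],pl[1]-pl[2],np.linalg.norm(pl[0]-pl[3]),np.linalg.norm(pl[1]-pl[0]))
s=[onz("top",C(*p),.061) for p in[(595,205),(698,197),(607,300),(710,288)]]
u=(s[0]+s[1])/2;l=(s[2]+s[3])/2
print("vb",(u+l)/2,"dir",u-l,np.linalg.norm(u-l),"w",s[0]-s[1],s[2]-s[3])
p=[onz("top",C(*p),.01) for p in[(570,125),(680,112),(708,335),(600,348)]]
print("plate",p[0]-p[3],p[1]-p[2],np.mean(p,0))
E
```

```text
tray [0.6222 0.4336 0.302 ] [0.3613 0.3965 0.302 ] 0.263496367896351
ry [0.99   0.1409] out [ 0.1409 -0.99  ]
rack o [0.4861 0.4547]
-1 center [0.4411 0.3808 0.1994] flange [0.449  0.325  0.2199] px [304.4653 330.372 ] grip30 [0.445  0.3529 0.2097]
1 center [0.55   0.3963 0.1994] flange [0.5579 0.3405 0.2199] px [288.7691 175.8248] grip30 [0.5539 0.3684 0.2097]
rest [0.5096 0.06   0.008 ] dir [ 0.0742 -0.0457  0.    ] [ 0.077  -0.0403  0.    ] 0.08713781419265111 0.06217192172692637
vb [ 0.5439 -0.2827  0.061 ] dir [0.0746 0.0076 0.    ] 0.07498655195497125 w [-0.0062  0.0822  0.    ] [-0.0093  0.0817  0.    ]
plate [0.1857 0.021  0.    ] [0.1862 0.0177 0.    ] [ 0.567  -0.2804  0.01  ]
```

```bash
python3 -m handwheel '[{"translation":[0,0,-0.04],"angular":[0,0,-7],"hand":0},{"translation":[0,0,-0.04],"angular":[0,0,-7],"hand":0},{"translation":[0,0,-0.02],"angular":[0,0,-7],"hand":0},{"translation":[0,0,0],"angular":[0,0,-7],"hand":0},{"translation":[0,0,0],"angular":[0,0,-7],"hand":0},{"translation":[0,0,0],"angular":[0,0,-7],"hand":0},{"translation":[0,0,0],"angular":[0,0,-7],"hand":0},{"translation":[0,0,0],"angular":[0,0,-7],"hand":0},{"translation":[0,0,0],"angular":[0,0,-7],"hand":0},{"translation":[0,0,0],"angular":[0,0,-7],"hand":0}]'
python3 -m handwheel '[{"translation":[0.0365,0.017,0],"angular":[0,0,-6.7],"hand":0},{"translation":[0.0365,0.017,0],"angular":[0,0,0],"hand":0},{"translation":[0.0365,0.017,0],"angular":[0,0,0],"hand":0},{"translation":[0.0365,0.017,0],"angular":[0,0,0],"hand":0},{"translation":[0.0365,0.017,0],"angular":[0,0,0],"hand":0},{"translation":[0.0365,0.017,0],"angular":[0,0,0],"hand":0},{"translation":[0.0365,0.017,0],"angular":[0,0,0],"hand":0},{"translation":[0.0365,0.017,0],"angular":[0,0,0],"hand":0},{"translation":[0.0365,0.017,0],"angular":[0,0,0],"hand":0},{"translation":[0.0365,0.017,0],"angular":[0,0,0],"hand":0}]'
python3 -m handwheel '[{"translation":[0.0365,0.017,0],"angular":[0,0,0],"hand":0},{"translation":[0.0365,0.017,0],"angular":[0,0,0],"hand":0},{"translation":[0.0365,0.017,0],"angular":[0,0,0],"hand":0},{"translation":[0.0365,0.017,0],"angular":[0,0,0],"hand":0},{"translation":[0.0365,0.017,0],"angular":[0,0,0],"hand":0},{"translation":[0.0365,0.017,0],"angular":[0,0,0],"hand":0},{"translation":[0.0365,0.017,0],"angular":[0,0,0],"hand":0},{"translation":[0.0365,0.017,0],"angular":[0,0,0],"hand":0},{"translation":[0.0365,0.017,0],"angular":[0,0,0],"hand":0},{"translation":[0.0365,0.017,0],"angular":[0,0,0],"hand":0}]'
cat >> h.py <<'E'
def delta(p,yaw,lean=0):
    """shift (mm) and turn (deg) in tool axes from the measured pose to TCP p, tool down, x at yaw, then turned lean about tool y"""
    st=manip.get_state();Q=rot(st["ee_rot"])
    T=R.from_euler("z",yaw,degrees=True)*R.from_euler("x",180,degrees=True)*R.from_euler("y",lean,degrees=True)
    print("t",st["clock"],"pos",st["position"].round(4),"q",st["qpos"].round(2),"F",st["contact_force"].round(1),"w",st["width"].round(4),"g",st["gripper_force"])
    print(" shift",(Q.inv().apply(np.array(p)-st["position"])*1000).round(1),"turn",np.degrees((Q.inv()*T).as_rotvec()).round(1))
E
python3 - <<'E'
from h import *
delta((.456,.275,.33),98.1)
st=manip.get_state();im=manip.get_image("wrist");cv2.imwrite("pics/w1.png",im[:,:,::-1])
for P in[(.449,.325,.2199),(.4411,.3808,.1994),(.445,.3529,.2097)]:print(proj("wrist",P,st))
E
```

```text
clock: 0.98
position: [0.2094, -0.5353, 0.3309]
ee_rot: [-0.0, 0.696, 0.718, 0.0]
contact_force: [-0.8, 0.3, 1.2]
width: 0.0853
gripper_force: 0.0
clock: 1.82
position: [0.3308, -0.1499, 0.3312]
ee_rot: [0.0, 0.656, 0.755, 0.0]
contact_force: [0.8, -0.5, 0.7]
width: 0.0858
gripper_force: 0.0
clock: 2.65
position: [0.448, 0.2354, 0.3311]
ee_rot: [0.0, 0.655, 0.755, -0.0]
contact_force: [0.6, -0.4, -0.2]
width: 0.0857
gripper_force: 0.0Traceback (most recent call last):
  File "<stdin>", line 2, in <module>
  File "h.py", line 29, in delta
    print("t",st["clock"],"pos",st["position"].round(4),"q",st["qpos"].round(2),"F",st["contact_force"].round(1),"w",st["width"].round(4),"g",st["gripper_force"])
                                                                                                                     ^^^^^^^^^^^^^^^^^
AttributeError: 'float' object has no attribute 'round'
```

```bash
sed -i 's/st\["width"\].round(4)/round(st["width"],4)/' h.py
python3 - <<'E'
from h import *
delta((.451,.31,.33),98.1)
st=manip.get_state();im=manip.get_image("wrist");cv2.imwrite("pics/w1.png",im[:,:,::-1])
for P in[(.449,.325,.2199),(.4411,.3808,.1994),(.445,.3529,.2097)]:print(proj("wrist",P,st))
E
```

```text
t 2.65 pos [0.448  0.2354 0.3311] q [ 0.35  0.13  1.45 -0.    1.56  0.21] F [ 0.6 -0.4 -0.2] w 0.0857 g 0.0
 shift [73.4 13.5  1. ] turn [-0.  0. -0.]
[299.29517653  92.81968824]
[298.00587453  29.05766512]
[298.62675361  59.20216575]
```

View pics/w1.png

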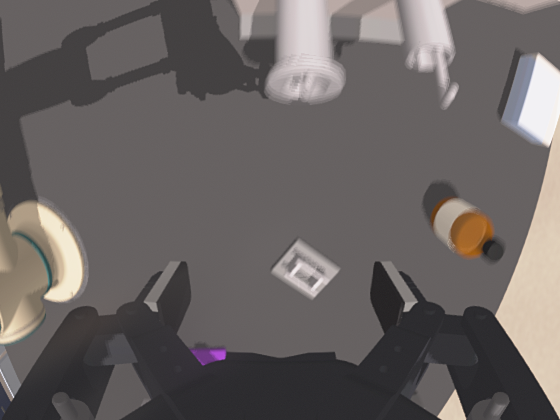

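The wrist view shows the flanged tube at about (305,80) and the plain sleeve at (425,40), with the rest at (305,268). The tube's body edges run 278–333, centre about 305, so it sits roughly 4 mm farther to tool +y than predicted. I'll go above it and measure once more.

```bash
python3 -m handwheel '[{"translation":[0.039,0.006,0],"angular":[0,0,0],"hand":0},{"translation":[0.039,0.006,0],"angular":[0,0,0],"hand":0},{"translation":[0.039,0.006,0],"angular":[0,0,0],"hand":0},{"translation":[0,0,0],"angular":[0,0,0],"hand":0}]'
python3 - <<'E'
from h import *
delta((.449,.3535,.1907),98.1)
st=manip.get_state();im=manip.get_image("wrist");cv2.imwrite("pics/w2.png",im[:,:,::-1])
for P in[(.449,.325,.2199),(.4411,.3808,.1994),(.445,.3529,.2097)]:print(proj("wrist",P,st))
E
```

```text
clock: 3.03
position: [0.4491, 0.358, 0.3297]
ee_rot: [-0.002, 0.654, 0.757, 0.001]
contact_force: [0.8, -1.7, -0.1]
width: 0.0852
gripper_force: 0.0
t 3.0333 pos [0.4491 0.358  0.3297] q [0.55 0.24 1.32 0.   1.58 0.4 ] F [ 0.8 -1.7 -0.1] w 0.0852 g 0.0
 shift [ -5.   -0.6 139. ] turn [-0.1 -0.2  0.3]
[275.51090196 241.62889654]
[276.0562241  171.01283476]
[275.70848042 206.1064161 ]
```

View pics/w2.png

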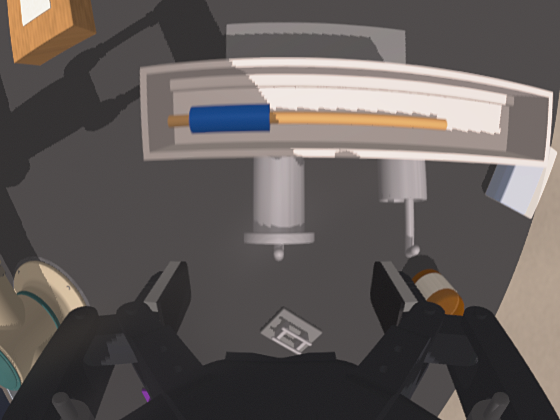

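```bash
python3 - <<'E'
from h import *
out=np.array([.1409,-.99,0]);z=np.array([0,0,1.]);s,c=np.sin(.349),np.cos(.349)
a=out*c+z*s;n=-out*s+z*c
ctr=np.array([.4435,.3812,.1994])
for k in(.06,.052):
    print(k,[proj("wrist",ctr+a*k+n*.03*np.cos(t)+np.cross(a,n)*.03*np.sin(t)).round(1) for t in (0,np.pi/2,-np.pi/2)])
print(proj("wrist",ctr+a*(-.066+.136)+n*.03))
E
```

```text
0.06 [array([279.1, 238.9]), array([243.6, 236.9]), array([314.9, 237.3])]
0.052 [array([279.2, 228.2]), array([243.7, 227.4]), array([314.9, 227.8])]
[279.02199409 252.20386324]
```

```bash
python3 -m handwheel '[{"translation":[-0.0095,-0.0015,0],"angular":[0,0,0],"hand":0},{"translation":[0,0,0.035],"angular":[0,0,0],"hand":0},{"translation":[0,0,0.035],"angular":[0,0,0],"hand":0},{"translation":[0,0,0.03],"angular":[0,0,0],"hand":0},{"translation":[0,0,0.025],"angular":[0,0,0],"hand":0},{"translation":[0,0,0.014],"angular":[0,0,0],"hand":0},{"translation":[0,0,0],"angular":[0,0,0],"hand":0}]'
python3 - <<'E'
from h import *
delta((.4483,.348,.1907),98.1)
im=manip.get_image("wrist");im2=manip.get_image("side");cv2.imwrite("pics/w3.png",np.hstack([im[100:360,100:460],im2[60:320,100:400]])[:,:,::-1])
E
```

```text
clock: 3.67
position: [0.4473, 0.338, 0.189]
ee_rot: [-0.001, 0.657, 0.754, -0.004]
contact_force: [-0.4, -0.0, 0.6]
width: 0.0856
gripper_force: 0.0
t 3.6667 pos [0.4473 0.338  0.189 ] q [ 0.52  0.29  1.6  -0.    1.27  0.39] F [-0.4 -0.   0.6] w 0.0856 g 0.0
 shift [ 9.7  2.4 -1.7] turn [-0.4  0.2 -0.2]
```

View pics/w3.png

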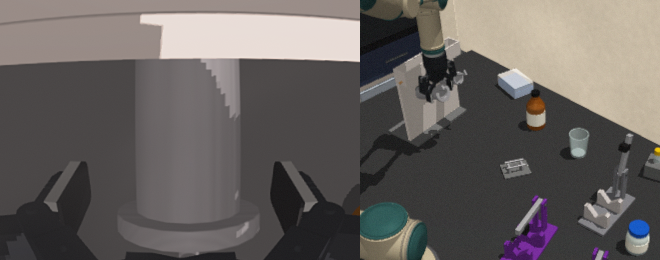

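The crop shows the tube between the open pads, with its body at crop columns 135–240 (middle 187) against a pad middle of 180, so the tool needs about 2–3 mm towards +y. I'll let the arm settle and recheck.

```bash
python3 -m handwheel '[{"translation":[0,0.002,0],"angular":[0,0,0],"hand":0},{"translation":[0,0,0],"angular":[0,0,0],"hand":0},{"translation":[0,0,0],"angular":[0,0,0],"hand":0},{"translation":[0,0,0],"angular":[0,0,0],"hand":0}]'
python3 - <<'E'
from h import *
delta((.4483,.348,.1907),98.1)
st=manip.get_state();im=manip.get_image("wrist");cv2.imwrite("pics/w4.png",im[:,:,::-1])
out=np.array([.1409,-.99,0]);z=np.array([0,0,1.]);s,c=np.sin(.349),np.cos(.349)
a=out*c+z*s;n=-out*s+z*c
ctr=np.array([.4441,.3772,.1994])
for k in(.06,.052):
    print(k,[proj("wrist",ctr+a*k+n*.03*np.cos(t)+np.cross(a,n)*.03*np.sin(t),st).round(1) for t in (0,np.pi/2,-np.pi/2)])
g=cv2.cvtColor(im,cv2.COLOR_RGB2GRAY)
for u in(260,280,300):print(u,g[270:360:2,u])
print(g[250,220:360:2])
E
```

```text
clock: 4.1
position: [0.4519, 0.3425, 0.1933]
ee_rot: [0.0, 0.656, 0.755, 0.001]
contact_force: [-0.6, -0.4, 0.6]
width: 0.0854
gripper_force: 0.0
t 4.1 pos [0.4519 0.3425 0.1933] q [ 0.53  0.29  1.59 -0.    1.27  0.39] F [-0.6 -0.4  0.6] w 0.0854 g 0.0
 shift [ 6.  -2.8  2.6] turn [ 0.1 -0.  -0. ]
0.06 [array([274.9, 361.2]), array([210.3, 332.7]), array([341.7, 333.1])]
0.052 [array([274.8, 341.3]), array([209.6, 316.3]), array([342.3, 316.6])]
260 [107 108 107 108 107 108 108 109 107 108 108 108 108 109 108 109 109 109
 109 109 108 108 108 108 108 108 108  78  79  80  88 112 114 112 110 108
 112 112 112 111  88  73  43  34  36]
280 [110 109 109 110 110 110 110 110 110 111 110 110 110 110 110 110 110 109
 110 109 109 109 110 109 110 109 107  78  80  78  81 117 116 114 112 113
 113 115 112 112 110  95  78  82  36]
300 [103 101 102 101 101 101 101 101 101 102 102 101 101 101 102 101 101 100
 102 101 100 102 101 101 101 102  79  80  78  78 104 109 110 111 110 107
 106 109 110 112  70  74  45  32  32]
[ 74  76  77  92  93  94  95  98  99 100 101 102 103 103 103 103 102 105
 105 106 108 108 109 109 110 110 110 110 111 110 110 108 107 109 108 107
 108 106 104 102 103 104 104 100  98  97  98  99  96  98  95  89  89  75
  72  72  72  73  72  72  72  72  73  72  73  71  71  72  72  72]
```

```bash
python3 -m handwheel '[{"translation":[0.008,-0.0028,0.0023],"angular":[0,0,0],"hand":0},{"translation":[0,0,0],"angular":[0,0,0],"hand":0},{"translation":[0,0,0],"angular":[0,0,0],"hand":0.3},{"translation":[0,0,0],"angular":[0,0,0],"hand":0.45},{"translation":[0,0,0],"angular":[0,0,0],"hand":0.6},{"translation":[0,0,0],"angular":[0,0,0],"hand":0.8},{"translation":[0,0,0],"angular":[0,0,0],"hand":1},{"translation":[0,0,0],"angular":[0,0,0],"hand":1},{"translation":[0,0,0],"angular":[0,0,0],"hand":1},{"translation":[0,0,0],"angular":[0,0,0],"hand":1}]' 90
python3 - <<'E'
from h import *
delta((.4480,.350,.191),98.1)
E
```

```text
clock: 4.98
position: [0.4479, 0.3501, 0.1903]
ee_rot: [0.0, 0.656, 0.755, 0.001]
contact_force: [0.5, 0.9, 1.3]
width: 0.0422
gripper_force: 87.8
t 4.9833 pos [0.4479 0.3501 0.1903] q [0.54 0.29 1.59 0.   1.26 0.4 ] F [0.5 0.9 1.3] w 0.0422 g 87.82096065580845
 shift [-0.1  0.1 -0.7] turn [ 0.1 -0.  -0. ]
```

```bash
python3 -m handwheel '[{"translation":[0,0,-0.005],"angular":[0,0,0],"hand":1},{"translation":[0,0,-0.006],"angular":[0,0,0],"hand":1},{"translation":[0,0,-0.006],"angular":[0,0,0],"hand":1},{"translation":[0,0,-0.005],"angular":[0,0,0],"hand":1},{"translation":[0,0,0],"angular":[0,0,0],"hand":1},{"translation":[0,0,0],"angular":[0,0,0],"hand":1},{"translation":[0,0,0],"angular":[0,0,0],"hand":1}]'
python3 - <<'E'
from h import *
delta((.4479,.3501,.2123),98.1)
print(manip.get_state()["moment"])
im=manip.get_image("wrist");im2=manip.get_image("side");cv2.imwrite("pics/w5.png",np.hstack([im[60:360,120:440],cv2.resize(im2[110:190,160:270],None,fx=3.5,fy=3.75)])[:,:,::-1])
E
```

```text
clock: 5.57
position: [0.4473, 0.3496, 0.2118]
ee_rot: [0.0, 0.656, 0.755, -0.0]
contact_force: [-1.0, 0.3, -6.1]
width: 0.0423
gripper_force: 87.5
t 5.5667 pos [0.4473 0.3496 0.2118] q [ 0.54  0.28  1.55 -0.    1.31  0.4 ] F [-1.   0.3 -6.1] w 0.0423 g 87.5075483704677
 shift [ 0.4  0.7 -0.5] turn [-0.  0. -0.]
[-0.1678108  -0.01501429  0.01002019]
```

View pics/w5.png

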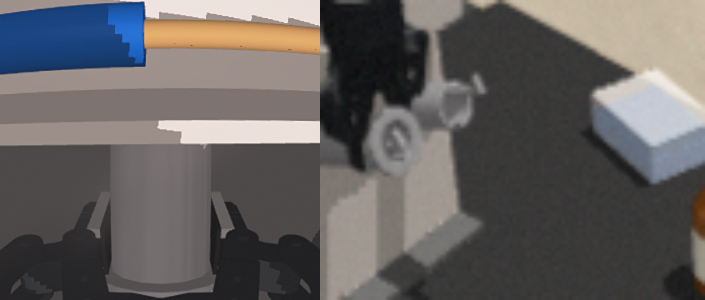

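The tube is free on the peg: the load of about 6 N is its weight only. Next I back it out along the slope.

```bash
python3 -m handwheel '[{"translation":[-0.0094,0,-0.0034],"angular":[0,0,0],"hand":1},{"translation":[-0.0094,0,-0.0034],"angular":[0,0,0],"hand":1},{"translation":[-0.0094,0,-0.0034],"angular":[0,0,0],"hand":1},{"translation":[-0.0094,0,-0.0034],"angular":[0,0,0],"hand":1}]'
python3 -m handwheel '[{"translation":[-0.0094,0,-0.0034],"angular":[0,0,0],"hand":1},{"translation":[-0.0094,0,-0.0034],"angular":[0,0,0],"hand":1},{"translation":[-0.0094,0,-0.0034],"angular":[0,0,0],"hand":1},{"translation":[-0.0094,0,-0.0034],"angular":[0,0,0],"hand":1}]'
python3 -m handwheel '[{"translation":[-0.0094,0,-0.0034],"angular":[0,0,0],"hand":1},{"translation":[-0.0094,0,-0.0034],"angular":[0,0,0],"hand":1},{"translation":[-0.0094,0,-0.0034],"angular":[0,0,0],"hand":1},{"translation":[-0.0094,0,-0.0034],"angular":[0,0,0],"hand":1}]'
python3 -m handwheel '[{"translation":[-0.0094,0,-0.0034],"angular":[0,0,0],"hand":1},{"translation":[-0.0094,0,-0.0034],"angular":[0,0,0],"hand":1},{"translation":[-0.0094,0,-0.0034],"angular":[0,0,0],"hand":1},{"translation":[-0.019,0,-0.0068],"angular":[0,0,0],"hand":1},{"translation":[-0.019,0,-0.0068],"angular":[0,0,0],"hand":1},{"translation":[0,0,0],"angular":[0,0,0],"hand":1},{"translation":[0,0,0],"angular":[0,0,0],"hand":1}]'
python3 - <<'E'
from h import *
delta((.509,.058,.2),150)
im=manip.get_image("top");cv2.imwrite("pics/t6.png",cv2.resize(im[140:280,60:260],None,fx=3,fy=3)[:,:,::-1])
im=manip.get_image("wrist");cv2.imwrite("pics/w6.png",im[:,:,::-1])
E
```

```text
clock: 6.0
position: [0.453, 0.3113, 0.2261]
ee_rot: [0.0, 0.656, 0.755, -0.0]
contact_force: [-0.4, 0.4, -5.8]
width: 0.0425
gripper_force: 87.4
clock: 6.33
position: [0.4582, 0.2742, 0.2397]
ee_rot: [0.0, 0.656, 0.755, 0.0]
contact_force: [0.1, 0.0, -6.9]
width: 0.0425
gripper_force: 87.4
clock: 6.67
position: [0.4634, 0.2373, 0.2531]
ee_rot: [0.0, 0.656, 0.755, 0.0]
contact_force: [0.2, 0.5, -6.4]
width: 0.0423
gripper_force: 87.4
clock: 7.25
position: [0.473, 0.1717, 0.2772]
ee_rot: [0.0, 0.656, 0.754, 0.001]
contact_force: [-0.2, -0.2, -5.9]
width: 0.0427
gripper_force: 87.5
t 7.25 pos [0.473  0.1717 0.2772] q [0.21 0.14 1.57 0.   1.43 0.07] F [-0.2 -0.2 -5.9] w 0.0427 g 87.48956913643269
 shift [-117.6   19.8   77.2] turn [  0.1   0.  -52. ]
```

The tube came out cleanly, with nothing but its weight on the wrist. Next I refine the rest's pose and work out the levelled, turned pose.

```bash
cat >> h.py <<'E'
def tcp_for(C,ctool,yaw,lean):
    T=R.from_euler("z",yaw,degrees=True)*R.from_euler("x",180,degrees=True)*R.from_euler("y",lean,degrees=True)
    return np.array(C)-T.apply(ctool)
E
python3 - <<'E'
from h import *
g=cv2.cvtColor(cv2.imread("pics/top0.png"),cv2.COLOR_BGR2GRAY)[185:245,210:268]
g=cv2.resize(g,None,fx=8,fy=8,interpolation=cv2.INTER_CUBIC);print(g.min(),g.max(),np.median(g))
_,m=cv2.threshold(g,95,255,0)
cs,_=cv2.findContours(m,0,2)
for c in sorted(cs,key=cv2.contourArea)[-2:]:
    b=cv2.boxPoints(cv2.minAreaRect(c));b=(b+.5)/8-.5+[210,185]
    P=np.array([onz("top",p,.008) for p in b]);print(b.round(1).tolist(),P.mean(0));
    for i in range(2):
        e=P[i+1]-P[i];print(np.linalg.norm(e),np.degrees(np.arctan2(e[1],e[0])))
t=tcp_for((.5096,.060,.2),(.0314,0,-.0091),150,20);print(t);delta(t,150,20)
t=tcp_for((.5096,.060,.2),(.0314,0,-.0091),150,0);print(t);delta(t,150,0)
E
```

```text
77 185 84.0
[[220.1, 221.4], [234.5, 196.0], [254.7, 207.4], [240.4, 232.8]] [0.51041191 0.06129194 0.008     ]
0.09568461266534405 -28.644633589085988
0.07676438430684748 -119.73349171599483
[0.53245784 0.04680302 0.18070936]
t 7.35 pos [0.4724 0.1727 0.2765] q [0.21 0.14 1.57 0.   1.43 0.07] F [ 0.1  0.3 -6.2] w 0.0424 g 87.48964391812478
 shift [-133.1   41.9   95.7] turn [  9.1  18.6 -51.4]
[0.5367932 0.0443    0.1909   ]
t 7.35 pos [0.4724 0.1727 0.2765] q [0.21 0.14 1.57 0.   1.43 0.07] F [ 0.1  0.3 -6.2] w 0.0424 g 87.48964391812478
 shift [-136.2   45.8   85.5] turn [ -0.  -0. -52.]
```

View pics/w6.png

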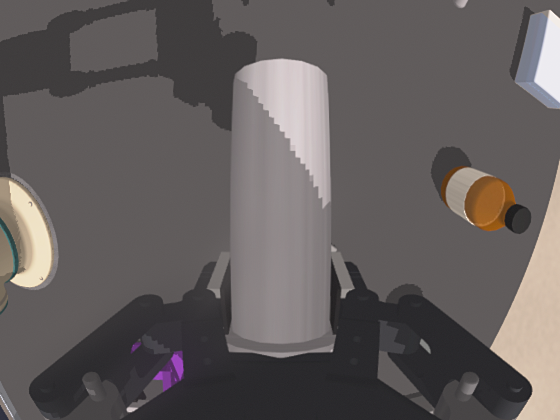

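```bash
python3 -m handwheel '[{"translation":[0,0,0],"angular":[0,0,-6.6],"hand":1},{"translation":[0,0,0],"angular":[0,0,-6.6],"hand":1},{"translation":[0,0,0],"angular":[0,0,-6.6],"hand":1},{"translation":[0,0,0],"angular":[0,0,-6.6],"hand":1},{"translation":[0,0,0],"angular":[0,0,-6.6],"hand":1},{"translation":[0,0,0],"angular":[0,0,-6.6],"hand":1},{"translation":[0,0,0],"angular":[0,0,-6.6],"hand":1},{"translation":[0,0,0],"angular":[0,0,-6.7],"hand":1}]'
python3 -m handwheel '[{"translation":[0,0,0],"angular":[0,5,0],"hand":1},{"translation":[0,0,0],"angular":[0,5,0],"hand":1},{"translation":[0,0,0],"angular":[0,5,0],"hand":1},{"translation":[0,0,0],"angular":[0,5,0],"hand":1},{"translation":[0,0,0],"angular":[0,0,0],"hand":1},{"translation":[0,0,0],"angular":[0,0,0],"hand":1}]'
python3 - <<'E'
from h import *
ct=np.array([.0314,0,-.0091]);st=manip.get_state();Q=rot(st["ee_rot"])
for e in(.022,-.022,0):
  P=ct+np.array([.94,0,.342])*.06+np.array([.342,0,-.94])*(.022 if e==0 else 0)+np.array([0,e,0]);print(proj("wrist",Q.apply(P)+st["position"],st))
t=tcp_for((.510,.0607,.075),ct,151,20);print(t);delta(t,151,20)
E
```

```text
clock: 8.02
position: [0.4723, 0.1734, 0.2762]
ee_rot: [-0.0, 0.247, 0.969, 0.0]
contact_force: [0.2, -1.2, -6.5]
width: 0.0424
gripper_force: 87.5
clock: 8.52
position: [0.4737, 0.1724, 0.2752]
ee_rot: [-0.168, 0.247, 0.953, 0.043]
contact_force: [0.2, -0.4, -6.0]
width: 0.0423
gripper_force: 88.2
[328.16957776  85.08910864]
[233.85862955  84.94821668]
[281.14942426  62.02791827]
[0.53308468 0.04790395 0.05570936]
t 8.5167 pos [0.4737 0.1724 0.2752] q [ 0.07  0.29  1.43  0.19  1.72 -0.99] F [ 0.2 -0.4 -6. ] w 0.0423 g 88.23685403547643
 shift [-180.6  -79.7  168.1] turn [-0.   0.1 -0.1]
```

```bash
python3 -m handwheel '[{"translation":[-0.0258,-0.0114,0.024],"angular":[0,0,0],"hand":1},{"translation":[-0.0258,-0.0114,0.024],"angular":[0,0,0],"hand":1},{"translation":[-0.0258,-0.0114,0.024],"angular":[0,0,0],"hand":1},{"translation":[-0.0258,-0.0114,0.024],"angular":[0,0,0],"hand":1},{"translation":[-0.0258,-0.0114,0.024],"angular":[0,0,0],"hand":1},{"translation":[-0.0258,-0.0114,0.024],"angular":[0,0,0],"hand":1},{"translation":[-0.0258,-0.0114,0.024],"angular":[0,0,0],"hand":1},{"translation":[0,0,0],"angular":[0,0,0],"hand":1},{"translation":[0,0,0],"angular":[0,0,0],"hand":1},{"translation":[0,0,0],"angular":[0,0,0],"hand":1}]'
python3 - <<'E'
from h import *
ct=np.array([.0314,0,-.0091])
t=tcp_for((.510,.0607,.054),ct,151,20);delta(t,151,20)
im=manip.get_image("wrist");im2=manip.get_image("side");cv2.imwrite("pics/w7.png",np.hstack([im[20:420,160:420],cv2.resize(im2[190:270,215:300],None,fx=5,fy=5)])[:,:,::-1])
E
```

```text
clock: 9.35
position: [0.5322, 0.0496, 0.0581]
ee_rot: [-0.167, 0.246, 0.954, 0.044]
contact_force: [-0.2, -0.1, -5.7]
width: 0.0422
gripper_force: 88.6
t 9.35 pos [0.5322 0.0496 0.0581] q [-0.13  0.53  1.62  0.13  1.32 -1.24] F [-0.2 -0.1 -5.7] w 0.0422 g 88.63173582915351
 shift [-9.5 -1.1 21.5] turn [0.1 0.1 0. ]
```

View pics/w7.png

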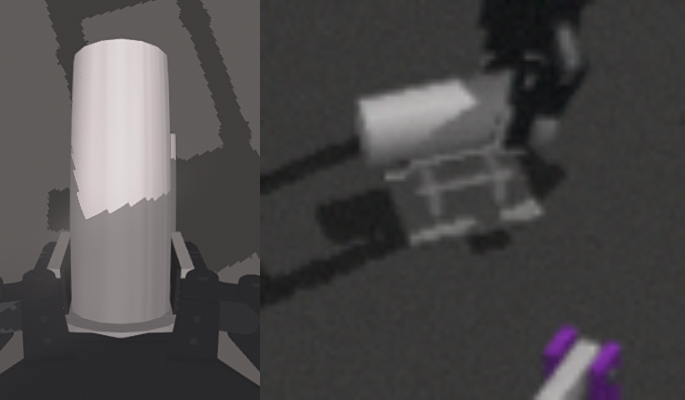

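```bash
python3 - <<'E'
from h import *
st=manip.get_state()
th=np.radians(151);ex=np.array([np.cos(th),np.sin(th),0]);ey=np.array([-np.sin(th),np.cos(th),0]);o=np.array([.510,.0607,0])
for x in(.033,):
  for y in(-.017,.017):print("rail",x,y,proj("wrist",o+x*ex+y*ey+[0,0,.033],st)-[160,20])
for y in(-.035,.035):print("plate",y,proj("wrist",o+.045*ex+y*ey+[0,0,.008],st)-[160,20])
im=manip.get_image("wrist");g=cv2.cvtColor(im,cv2.COLOR_RGB2GRAY)
for v in(110,145,160,175,190,205):print(v,g[v+20,190:255:3],g[v+20,315:380:3])
E
```

```text
rail 0.033 -0.017 [147.95870909 141.30749959]
rail 0.033 0.017 [ 89.33482343 141.21177775]
plate -0.035 [171.41491277 131.03879506]
plate 0.035 [ 66.24446718 130.86773545]
110 [ 94  93  92  93  94  93  93  94  93  94  94  94  93  93 140 159 172 182
 189 197 202 207] [187 180 170 163 145  93  94  94  94  93  93  93  94  93  94  93  93  93
  94  93  93  61]
145 [ 94  93  93  93  94  93  93  93  93  93  93  92  94  92 155 167 177 187
 193 199 206 208] [186 178 173 168 145 133 163  93  95  94  94  94  93  93  94  93  94  93
  94  94  94  87]
160 [ 94  93  94  93  94  92  94  94  94  93  94  93  94  92 116 168 178 188
 196 201 206 208] [185 179 172 168 147 111 105  65  66  65  66  65  66  65  64  64  65  63
  64  63  63  64]
175 [ 93  93  93  93  93  93  94  94  94  93  94  94  92  87 115 174 180 190
 197 202 206 208] [184 178 173 165 147 125 109  70  69  67  68  67  66  67  66  65  65  64
  64  64  63  65]
190 [ 94  93  93  93  94  94  94  61  63  63  71  64  65  76 118 121 133 191
 197 201 205 207] [181 175 171 165 148 128 108  71  68  67  66  66  65  65  64  64  64  63
  63  63  62  62]
205 [ 93  93  93  94  93  94  71  65  66  65  66  69  71  86 118 122 122 192
 194 198 202 202] [128 127 125 125 117 114 108  67  66  64  66  64  64  63  62  63  63  63
  62  63  62  62]
```

```bash
python3 -m handwheel '[{"translation":[-0.003,0.0013,0.007],"angular":[0,0,0],"hand":1},{"translation":[-0.003,0,0.007],"angular":[0,0,0],"hand":1},{"translation":[-0.0035,0,0.0075],"angular":[0,0,0],"hand":1},{"translation":[0,0,0],"angular":[0,0,0],"hand":1},{"translation":[0,0,0],"angular":[0,0,0],"hand":1}]'
python3 -m handwheel '[{"translation":[-0.0005,0,0.0014],"angular":[0,0,0],"hand":1},{"translation":[-0.0005,0,0.0014],"angular":[0,0,0],"hand":1},{"translation":[0,0,0],"angular":[0,0,0],"hand":1},{"translation":[0,0,0],"angular":[0,0,0],"hand":1}]'
python3 - <<'E'
from h import *
ct=np.array([.0314,0,-.0091])
t=tcp_for((.510,.0607,.051),ct,151,20);delta(t,151,20);print(manip.get_state()["moment"])
E
```

```text
clock: 9.92
position: [0.5335, 0.0488, 0.0328]
ee_rot: [-0.169, 0.247, 0.953, 0.043]
contact_force: [0.4, -0.2, -5.7]
width: 0.0424
gripper_force: 88.7
clock: 10.25
position: [0.5343, 0.0494, 0.0314]
ee_rot: [-0.168, 0.247, 0.953, 0.044]
contact_force: [1.2, 2.4, 2.7]
width: 0.0423
gripper_force: 89.9
t 10.25 pos [0.5343 0.0494 0.0314] q [-0.13  0.56  1.64  0.14  1.27 -1.25] F [1.2 2.4 2.7] w 0.0423 g 89.92672283977299
 shift [ 0.4 -1.9 -0.2] turn [ 0.1 -0.  -0. ]
[ 0.41206522 -0.02684094 -0.18341717]
```

```bash
python3 -m handwheel '[{"translation":[0,0,0],"angular":[0,0,0],"hand":0.45},{"translation":[0,0,0],"angular":[0,0,0],"hand":0.35},{"translation":[0,0,0],"angular":[0,0,0],"hand":0.15},{"translation":[0,0,0],"angular":[0,0,0],"hand":0},{"translation":[0,0,0],"angular":[0,0,0],"hand":0},{"translation":[0,0,0],"angular":[0,0,0],"hand":0},{"translation":[0,0,-0.02],"angular":[0,0,0],"hand":0},{"translation":[0,0,-0.035],"angular":[0,0,0],"hand":0},{"translation":[0,0,-0.035],"angular":[0,0,0],"hand":0},{"translation":[0,0,-0.03],"angular":[0,0,0],"hand":0}]' 60
python3 -m handwheel '[{"translation":[0,0,0],"angular":[0,-5,0],"hand":0},{"translation":[0,0,0],"angular":[0,-5,0],"hand":0},{"translation":[0,0,0],"angular":[0,-5,0],"hand":0},{"translation":[0,0,0],"angular":[0,-5,0],"hand":0},{"translation":[0,0,0],"angular":[0,0,0],"hand":0},{"translation":[0,0,0],"angular":[0,0,0],"hand":0},{"translation":[0,0,0],"angular":[0,0,0],"hand":0}]'
python3 - <<'E'
from h import *
st=manip.get_state();im=manip.get_image("wrist");im2=manip.get_image("top")
cv2.imwrite("pics/w8.png",im[:,:,::-1]);cv2.imwrite("pics/t8.png",im2[:,:,::-1])
delta((.510,.0607,.032),151)
th=np.radians(151);ex=np.array([np.cos(th),np.sin(th),0]);ey=np.array([-np.sin(th),np.cos(th),0]);C=np.array([.510,.0607,.051])
for n,P in dict(C=C+[0,0,.022],inner=C+.06*ex+[0,0,.022],fl=C-.052*ex+[0,0,.03]).items():print(n,proj("wrist",P,st),proj("top",P))
g=cv2.cvtColor(im,cv2.COLOR_RGB2GRAY)
for v in range(120,360,20):print(v,g[v,190:370:5])
print(g[60:360:5,275],g[60:360:5,285])
E
```

```text
clock: 11.08
position: [0.5704, 0.0284, 0.145]
ee_rot: [-0.168, 0.247, 0.953, 0.043]
contact_force: [1.5, -0.5, 1.0]
width: 0.0853
gripper_force: 0.0
clock: 11.67
position: [0.5706, 0.0286, 0.1435]
ee_rot: [-0.0, 0.251, 0.968, 0.0]
contact_force: [0.6, -0.4, -0.4]
width: 0.0853
gripper_force: 0.0
t 11.7667 pos [0.5711 0.0282 0.143 ] q [-0.07  0.33  1.65  0.    1.16 -1.14] F [-0.5  0.2  0.2] w 0.0855 g 0.0
 shift [ 69.1  -1.3 111. ] turn [-0.  -0.  -0.1]
C [278.52253628 120.82351815] [235.89743432 211.90508535]
inner [278.5498042   30.92333388] [226.36656464 228.68433768]
fl [278.50771547 201.21991166] [243.89578479 197.10282935]
120 [ 98  97  97  97  98  98  97  66  66  64  65 112 112 125 133 139 140 144
 153 151 142 141 138 130 125 111 113  64  65  65  66  65  66  66  64  65]
140 [ 97  98  97  97  97  98  97  97  98  97  66 110 110 126 133 140 141 145
 151 147 141 140 138 129 120 177 178  98  98  97  97  97  63  64  64  89]
160 [ 98  98  98  98  98  98  97  97  98  98  94 180 182 126 134 139 140 147
 148 145 141 140 137 129 118 109 104  98  97  97  98  97  97  97  98  97]
180 [ 97  
[... 1066 characters left out ...]
22 120 111 116  70  66  65  65  72  98  97  97  98  97  97]
340 [ 93  94  94  95  96  95  96  96  96  96  97  98  98  98  98  98  97 130
 218 218 218 219 219 219 219 220 139  97  98  97  98  97  98  97  98  98]
[139 140 137 139 142 141 142 143 144 144 145 144 144 145 145 146 145 147
 147 146 147 146 139 224 224 224 224 132 228 227 169 103 104 104 104 102
 102 101  99  98  98  98  98  98  97  97  98  97  97  99  99  71  69  69
 111 110 130 141 143 146] [158 157 157 156 156 156 156 154 154 153 153 151 151 150 150 149 147 147
 146 146 145 144 214 221 220 219 219 138 233 229 195 103 105 104 103 102
 102 100  99  97  97  98  98  97  97  97  98  85  66  68  67  69 116 222
 218 217 218 218 171 151]
```

```bash
python3 -m handwheel '[{"translation":[0.0235,0.001,0],"angular":[0,0,0],"hand":0},{"translation":[0.0235,0,0],"angular":[0,0,0],"hand":0},{"translation":[0.0235,0,0],"angular":[0,0,0],"hand":0},{"translation":[0,0,0.025],"angular":[0,0,0],"hand":0},{"translation":[0,0,0.025],"angular":[0,0,0],"hand":0},{"translation":[0,0,0.025],"angular":[0,0,0],"hand":0},{"translation":[0,0,0.02],"angular":[0,0,0],"hand":0},{"translation":[0,0,0.014],"angular":[0,0,0],"hand":0},{"translation":[0,0,0],"angular":[0,0,0],"hand":0},{"translation":[0,0,0],"angular":[0,0,0],"hand":0}]'
python3 - <<'E'
from h import *
st=manip.get_state();im=manip.get_image("wrist");cv2.imwrite("pics/w9.png",im[:,:,::-1])
delta((.5098,.0634,.032),151)
g=cv2.cvtColor(im,cv2.COLOR_RGB2GRAY)
for v in range(60,340,40):print(v,g[v,190:375:4])
print(g[200:360:4,280])
E
```

```text
clock: 12.6
position: [0.5091, 0.0635, 0.0333]
ee_rot: [-0.001, 0.251, 0.968, -0.0]
contact_force: [0.9, -0.0, 0.1]
width: 0.0852
gripper_force: 0.0
t 12.65 pos [0.5098 0.0635 0.0343] q [-0.01  0.38  1.91  0.    0.85 -1.07] F [-0.1 -0.2  0.3] w 0.0855 g 0.0
 shift [-0.  -0.1  2.3] turn [-0.  -0.  -0.1]
60 [ 99  99  99  99  99  99 100  99  99  99 100  99  99 100  99  74  66  67
  66  66  66  67  67  67  67  67  67  67  66  68  66  66  67  66  65  67
  67  67  66  65  67  66  66  66  66  66  65]
100 [ 99  99 101  99 100  99  99 100  99  99  99  99 100  99 100 100  99 100
  66  66  66  67  66  67  66  67  67  67  66  68  67  65  67  67  66  65
  66  67  67  67  66  67  68  67  66  67  67]
140 [ 67  67  66  66  66  87 100  99  99 100 100  99 101  93  66  65  67  67
  66  66  67  67  68  66  67  67  66  67  65  67  66  68  65  66  67  67
  66  66  65  67  66  67  67  66  67  67  65]
180 [ 66  66  67  66  66  67  66  89 111 111 120 124 128 132 136 138 142 142
 140 139 140 146 144 147 149 147 145 145 144 145 144 140 140 138 137 134
 130 123 111 103  68  68  68  67  68  68  67]
220 [ 99 100  66  67  67  67  68  65 175 181 116 125 128 131 135 138 141 142
 140 138 141 144 145 146 147 145 144 143 145 145 145 138 142 137 135 129
 124 178 171  99 101 100  99  67  67  67  66]
260 [ 99 100 101 103 103 104 104 105 114 169 170 125 129 133 135 139 141 143
 142 141 142 147 148 149 147 147 145 145 146 145 142 140 138 136 132 131
 155 177  96  99  99 100 100  99  99  99 101]
300 [ 74 101 101 102 102 104 105 105 105 159 175 147 170 131 137 139 143 145
 143 142 142 147 148 148 147 146 145 145 146 145 138 141 135 134 133 135
 140  96  99  99 100 100 100 100  99  85  41]
[145 146 146 146 146 146 146 146 146 146 147 147 147 147 148 148 149 148
 148 148 149 149 148 148 149 150 149 149 149 149 147 231 228 228 228 228
 228 228 228 235]
```

```bash
python3 -m handwheel '[{"translation":[0,0,0.002],"angular":[0,0,0],"hand":0.3},{"translation":[0,0,0],"angular":[0,0,0],"hand":0.45},{"translation":[0,0,0],"angular":[0,0,0],"hand":0.6},{"translation":[0,0,0],"angular":[0,0,0],"hand":0.8},{"translation":[0,0,0],"angular":[0,0,0],"hand":1},{"translation":[0,0,0],"angular":[0,0,0],"hand":1},{"translation":[0,0,0],"angular":[0,0,0],"hand":1},{"translation":[0,0,0],"angular":[0,0,0],"hand":1}]' 70
python3 - <<'E'
from h import *
st=manip.get_state();im=manip.get_image("wrist")
delta((.5098,.0634,.032),151)
g=cv2.cvtColor(im,cv2.COLOR_RGB2GRAY).astype(int)
print("inner",g[130:200:3,280],"fl",g[300:345:3,280])
for n,P in dict(inn=(.06,0,-.041),fi=(-.052,0,-.049),fo=(-.06,0,-.049)).items():print(n,proj("wrist",rot(st["ee_rot"]).apply(P)+st["position"],st))
E
```

```text
clock: 13.32
position: [0.5095, 0.0642, 0.0335]
ee_rot: [0.001, 0.251, 0.968, 0.0]
contact_force: [-1.4, 1.9, 5.9]
width: 0.0427
gripper_force: 70.9
t 13.3667 pos [0.5095 0.0643 0.0335] q [-0.01  0.38  1.92  0.    0.84 -1.07] F [-0.6  1.9  5.5] w 0.0423 g 70.87443846539827
 shift [-0.7 -0.6  1.5] turn [ 0.1  0.1 -0. ]
inner [ 68  69  67  67  67  66 156 150 150 150 129 157 151 150 150 150 151 150
 150 151 151 151 151 150] fl [152 152 152 151 151 151 152 147 222 231 230 231 230 230 230]
inn [281.12706188 159.29975067]
fi [280.56462965 415.04128343]
fo [280.53311791 424.40144773]
```

```bash
python3 -m handwheel '[{"translation":[0,0,-0.01],"angular":[0,0,0],"hand":1},{"translation":[0,0,-0.03],"angular":[0,0,0],"hand":1},{"translation":[0,0,-0.04],"angular":[0,0,0],"hand":1},{"translation":[0,0,-0.04],"angular":[0,0,0],"hand":1},{"translation":[0,0,-0.04],"angular":[0,0,7],"hand":1},{"translation":[0,0,-0.04],"angular":[0,0,7],"hand":1},{"translation":[0,0,0],"angular":[0,0,7],"hand":1},{"translation":[0,0,0],"angular":[0,0,7],"hand":1},{"translation":[0,0,0],"angular":[0,0,7],"hand":1},{"translation":[0,0,0],"angular":[0,0,7],"hand":1}]'
python3 - <<'E'
from h import *
delta((.50,.0,.24),5.8)
a=cv2.imread("pics/top0.png");b=cv2.imread("pics/t8.png")
sub=lambda x:cv2.resize(x[135:240,315:375],None,fx=5,fy=5,interpolation=cv2.INTER_CUBIC)
w=cv2.imread("pics/w8.png")
cv2.imwrite("pics/v.png",np.hstack([sub(a),sub(b)]))
th=np.radians(5.8);ex=np.array([np.cos(th),np.sin(th),0]);o=np.array([.5439,-.2827,0])
for ang in(1.6,1.7,1.8,1.9,2.0):
    P=lambda r:o+ex*(.09-r*np.cos(ang))+[0,0,.115+r*np.sin(ang)]
    print(ang,proj("top",P(.125)),proj("top",P(0)),proj("side",P(.125)),proj("side",P(0)))
E
```

```text
clock: 14.2
position: [0.5072, 0.0639, 0.2319]
ee_rot: [-0.001, 0.583, 0.812, -0.001]
contact_force: [-0.5, -0.5, -6.0]
width: 0.0424
gripper_force: 73.6
t 14.2 pos [0.5072 0.0639 0.2319] q [-0.01  0.18  1.63 -0.    1.33 -0.34] F [-0.5 -0.5 -6. ] w 0.0424 g 73.62413201015443
 shift [-58.2 -27.2  -8.1] turn [-1.000e-01  1.000e-01  1.028e+02]
1.6 [350.39399196 158.90584962] [343.76723519 170.0467122 ] [365.82649452 198.65511246] [361.73855127 232.05967473]
1.7 [349.76796881 154.69416929] [343.76723519 170.0467122 ] [368.05496888 196.76579366] [361.73855127 232.05967473]
1.8 [349.0797636  150.67243508] [343.76723519 170.0467122 ] [370.19332327 195.26339186] [361.73855127 232.05967473]
1.9 [348.33872725 146.8901314 ] [343.76723519 170.0467122 ] [372.21931497 194.15801466] [361.73855127 232.05967473]
2.0 [347.55484013 143.3920794 ] [343.76723519 170.0467122 ] [374.11282447 193.45457215] [361.73855127 232.05967473]
```

View pics/v.png

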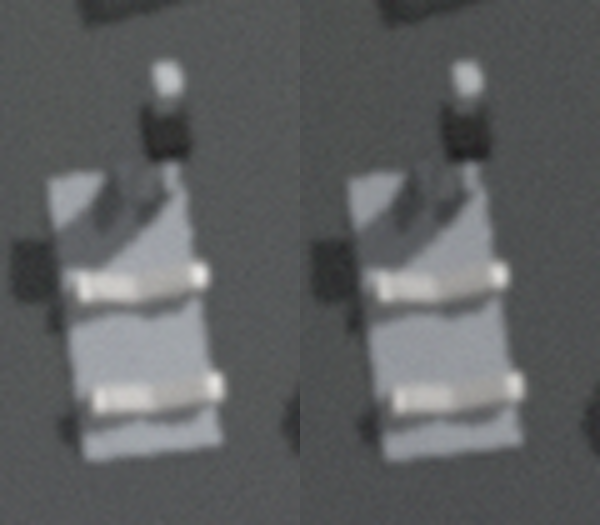

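The crop shows the V-block unchanged, with the bar's end face at about (348,150), which gives a clamp angle of about 1.81 rad. Next I finish the turn and carry the tube over.

```bash
python3 -m handwheel '[{"translation":[0,0,0],"angular":[0,0,6.85],"hand":1},{"translation":[0,0,0],"angular":[0,0,6.85],"hand":1},{"translation":[0,0,0],"angular":[0,0,6.85],"hand":1},{"translation":[0,0,0],"angular":[0,0,6.85],"hand":1},{"translation":[0,0,0],"angular":[0,0,6.85],"hand":1},{"translation":[0,0,0],"angular":[0,0,6.85],"hand":1},{"translation":[0,0,0],"angular":[0,0,6.85],"hand":1},{"translation":[0,0,0],"angular":[0,0,6.85],"hand":1}]'
python3 -m handwheel '[{"translation":[0,0,0],"angular":[0,0,6.85],"hand":1},{"translation":[0,0,0],"angular":[0,0,6.85],"hand":1},{"translation":[0,0,0],"angular":[0,0,6.85],"hand":1},{"translation":[0,0,0],"angular":[0,0,6.85],"hand":1},{"translation":[0,0,0],"angular":[0,0,6.85],"hand":1},{"translation":[0,0,0],"angular":[0,0,6.85],"hand":1},{"translation":[0,0,0],"angular":[0,0,6.85],"hand":1},{"translation":[0,0,0],"angular":[0,0,0],"hand":1},{"translation":[0,0,0],"angular":[0,0,0],"hand":1}]'
python3 - <<'E'
from h import *
t=tcp_for((.544,-.182,.25),(.0045,0,-.0175),5.8,0);print(t);delta(t,5.8)
E
```

```text
clock: 14.87
position: [0.5072, 0.0639, 0.2314]
ee_rot: [-0.001, 0.892, 0.453, -0.001]
contact_force: [-0.0, 0.0, -6.3]
width: 0.0426
gripper_force: 73.6
clock: 15.62
position: [0.5078, 0.0638, 0.2317]
ee_rot: [0.0, 0.998, 0.056, -0.001]
contact_force: [0.8, 0.3, -5.8]
width: 0.0424
gripper_force: 73.7
[ 0.53952304 -0.18245475  0.2325    ]
t 15.6167 pos [0.5078 0.0638 0.2317] q [-0.01  0.18  1.63 -0.    1.33  1.45] F [ 0.8  0.3 -5.8] w 0.0424 g 73.66409275360638
 shift [  4.2 248.3  -0.8] turn [0.  0.1 0.6]
```

```bash
python3 -m handwheel '[{"translation":[-0.0035,0.0387,0],"angular":[0,0,0.6],"hand":1},{"translation":[0,0.0387,0],"angular":[0,0,0],"hand":1},{"translation":[0,0.0387,0],"angular":[0,0,0],"hand":1},{"translation":[0,0.0387,0],"angular":[0,0,0],"hand":1},{"translation":[0,0.0387,0],"angular":[0,0,0],"hand":1},{"translation":[0,0.0387,0],"angular":[0,0,0],"hand":1},{"translation":[0,0,0],"angular":[0,0,0],"hand":1},{"translation":[0,0,0],"angular":[0,0,0],"hand":1},{"translation":[0,0,0],"angular":[0,0,0],"hand":1}]'
python3 - <<'E'
from h import *
st=manip.get_state();im=manip.get_image("wrist");cv2.imwrite("pics/w10.png",im[:,:,::-1])
t=tcp_for((.544,-.2827,.106),(.0045,0,-.0175),5.8,0);delta(t,5.8)
th=np.radians(5.8);ex=np.array([np.cos(th),np.sin(th),0]);ey=np.array([-np.sin(th),np.cos(th),0]);o=np.array([.5439,-.2827,0])
V=lambda x,y,z:proj("wrist",o+x*ex+y*ey+[0,0,z],st).round(1)
for x in(-.044,-.028,.028,.044):print("sad",x,V(x,.041,.061),V(x,-.041,.061))
for x in(-.07,.12):print("plate",x,V(x,.045,.01),V(x,-.045,.01))
hsv=cv2.cvtColor(im,cv2.COLOR_RGB2HSV)
g=hsv[:,:,2]
for v in range(60,330,10):
    r=g[v,335:520:5];print(v,r)
E
```

```text
clock: 16.37
position: [0.5276, -0.1673, 0.2317]
ee_rot: [-0.001, 0.999, 0.049, -0.001]
contact_force: [-0.7, -0.4, -6.1]
width: 0.0425
gripper_force: 74.3
t 16.4167 pos [ 0.5277 -0.1667  0.2319] q [-0.43  0.24  1.55  0.    1.35  1.04] F [ 0.7  0.4 -5.8] w 0.0425 g 74.29688083415385
 shift [  0.4 117.3 143.2] turn [-0.1  0.1 -0.1]
sad -0.044 [353.1 222.1] [424.4 221.3]
sad -0.028 [354.2 207.5] [426.2 207.3]
sad 0.028 [357.2 153.2] [431.6 156. ]
sad 0.044 [357.8 137. ] [432.8 140.8]
plate -0.07 [339.7 228.1] [408.5 227.1]
plate 0.12 [344.9  66.3] [419.2  72.8]
60 [ 91  90  91  91  91  90  90  90  90  90  91  91  91  91  90  91  90  91
  90  92  97  98  98 102  35  35  33  59  60  59  60  59  58  67  90  90
  90]
70 [ 91  58 184 182 180 183 181 182 181 180 174 163 113  96  88  88  89  95
  96  99  98  99  98  95  32  35  36  42  61  61  63  63  65  62  91  91
  89]
80 [ 91  58 186 182 178 177 178 181 179 106  75  79  79  79 110 107  96  96
  98  98  96  98  96  98  37  35  34  34  62  61  60  61  62  62  92  90
  91]
90 [ 89  60 183 182 182 109 110  79  80  78  79  79  64  79 110 107  
[... 2935 characters left out ...]
90  90  91  91  91  89  91  90  91  90  90  90  90  90  90  91  90  90
  64]
290 [ 35  61 166  94  40  44  46  57  92  91  90  90  90  91  91  92  90  91
  91  91  90  92  91  90  75 105  94  91  91  90  91  91  90  90  91  90
  91]
300 [ 36  43  40  41  47  55  55  47  48  90  91  93  91  46  46  47  46  46
  45 103 118 191 197 195 196 195  92  91  90  90  90  92  90  90  90  90
  91]
310 [ 42  38  42  42  42  40  46  46  44  47  47  42  40  40  45  47  46  47
  46  46  48  80 116 107 199 195  91  91  90  91  90  90  90  91  91  91
  91]
320 [ 45  46  45  43  41  40  41  41  43  62  49  46  47  43  40  42  42  46
  48  47  47  46  48  45 104 135  88  91  91  91  91  91  90  91  90  90
  90]
```

```bash
python3 - <<'E'
import cv2
g=cv2.imread("pics/w10.png").max(2)
for v in(140,145,150,206,210,214):print(v,g[v,348:364],g[v,414:436])
for u in(362,366,370,410,416):print(u,"up",g[130:160,u],"lo",g[196:232,u])
E
```

```text
140 [115 115 114 114 113 111 114 204 246 241 239 239 240 239 212 185] [200 198 199 198 196 195 195 195 201 228 241 244 240 235 235 212 105  86
  90  90  92  91]
145 [114 114 114 114 114 110 116 211 242 241 240 240 242 239 192 185] [191 191 192 192 191 192 191 191 199 227 238 240 239 241 248 195  93  85
  91  91  91  91]
150 [109 110 112 113 113 111 126 214 243 241 241 240 241 232 195 191] [191 191 190 190 191 191 188 186 212 225 238 239 240 240 243 174  90  86
  91  91  92  91]
206 [117 116 116 118 127 146 154 153 152 150 149 147 147 144 145 146] [174 163 154 148 183 218 232 232 234 231 161  93  88  90  90  91  90  91
  90  90  89  90]
210 [117 118 115 113 159 231 239 235 235 238 240 202 181 192 207 226] [193 190 189 213 230 238 239 238 242 237 125  84  88  91  91  91  91  91
  90  91  90  91]
214 [116 114 113 114 182 237 239 237 238 240 232 195 188 191 212 224] [179 179 186 220 232 239 238 240 244 201  95  85  90  91  90  91  91  90
  91  89  91  92]
362 up [176 176 177 174 156 231 144 159 208 215 212 203 203 203 200 192 187 189
 193 194 195 200 199 171 174 176 175 176 174 173] lo [
[... 565 characters left out ...]
50 138 139 146 147 144 144 173 223 227 225 225 224 224 221 218 220
 223 224 226 228 210 173 170 172 172 173 173 173 171 141  90  88  91  91]
410 up [176 175 175 175 175 166 150 145 171 193 197 193 192 193 192 188 183 184
 189 191 191 192 196 188 175 175 177 176 176 177] lo [157 148 146 145 146 147 148 145 146 169 189 197 192 193 194 192 187 182
 186 191 193 194 198 178 124  88  86  88  89  90  89  90  90  92  91  90]
416 up [ 92  92  91  90  88  87  96 142 148 173 199 197 189 194 193 192 186 183
 185 189 190 191 196 196 149  89  86  90  90  89] lo [ 90  91  89  92 116 142 150 147 147 145 154 188 199 194 189 196 192 188
 186 190 197 207 215 224 209 136  90  89  91  90  92  90  90  91  90  90]
```

```bash
python3 - <<'E'
from h import *
t=tcp_for((.5436,-.2802,.106),(.0045,0,-.0175),6.6,0);delta(t,6.6)
E
python3 -m handwheel '[{"translation":[0,0.0385,0],"angular":[0,0,-0.8],"hand":1},{"translation":[0,0.0385,0],"angular":[0,0,0],"hand":1},{"translation":[0,0.0385,0],"angular":[0,0,0],"hand":1},{"translation":[0,0,0.03],"angular":[0,0,0],"hand":1},{"translation":[0,0,0.03],"angular":[0,0,0],"hand":1},{"translation":[0,0,0.03],"angular":[0,0,0],"hand":1},{"translation":[0,0,0.03],"angular":[0,0,0],"hand":1},{"translation":[0,0,0],"angular":[0,0,0],"hand":1},{"translation":[0,0,0],"angular":[0,0,0],"hand":1},{"translation":[0,0,0],"angular":[0,0,0],"hand":1}]'
python3 - <<'E'
from h import *
t=tcp_for((.5436,-.2802,.066),(.0045,0,-.0175),6.6,0);delta(t,6.6)
E
```

```text
t 16.4167 pos [ 0.5277 -0.1667  0.2319] q [-0.43  0.24  1.55  0.    1.35  1.04] F [ 0.7  0.4 -5.8] w 0.0425 g 74.29688083415385
 shift [  0.2 114.8 143.2] turn [-0.1  0.1 -0.9]
clock: 17.25
position: [0.5421, -0.2822, 0.1141]
ee_rot: [0.001, 0.998, 0.057, 0.001]
contact_force: [1.3, -0.9, -4.7]
width: 0.0425
gripper_force: 74.7
t 17.25 pos [ 0.5421 -0.2822  0.1141] q [-0.59  0.41  1.6   0.    1.12  0.86] F [ 1.3 -0.9 -4.7] w 0.0425 g 74.67610015533864
 shift [-3.  -1.9 65.6] turn [ 0.1 -0.1 -0.1]
```

```bash
python3 -m handwheel '[{"translation":[-0.002,-0.0015,0.02],"angular":[0,0,0],"hand":1},{"translation":[0,0,0.02],"angular":[0,0,0],"hand":1},{"translation":[0,0,0.012],"angular":[0,0,0],"hand":1},{"translation":[0,0,0.006],"angular":[0,0,0],"hand":1},{"translation":[0,0,0],"angular":[0,0,0],"hand":1},{"translation":[0,0,0],"angular":[0,0,0],"hand":1},{"translation":[0,0,0],"angular":[0,0,0],"hand":1}]'
python3 - <<'E'
from h import *
t=tcp_for((.5436,-.2802,.061),(.0045,0,-.0175),6.6,0);delta(t,6.6)
E
```

```text
clock: 17.83
position: [0.54, -0.2819, 0.0563]
ee_rot: [0.001, 0.998, 0.056, 0.002]
contact_force: [-0.0, -0.0, -5.9]
width: 0.0422
gripper_force: 74.6
t 17.8333 pos [ 0.54   -0.2819  0.0563] q [-0.6   0.47  1.68 -0.    0.99  0.86] F [-0.  -0.  -5.9] w 0.0422 g 74.63169706868939
 shift [-0.8 -1.3 12.8] turn [ 0.2 -0.2 -0.2]
```

```bash
python3 -m handwheel '[{"translation":[-0.001,-0.001,0.004],"angular":[0,0,0],"hand":1},{"translation":[0,0,0.003],"angular":[0,0,0],"hand":1},{"translation":[0,0,0],"angular":[0,0,0],"hand":1},{"translation":[0,0,0],"angular":[0,0,0],"hand":1}]'
python3 -m handwheel '[{"translation":[0,0,0.002],"angular":[0,0,0],"hand":1},{"translation":[0,0,0],"angular":[0,0,0],"hand":1},{"translation":[0,0,0],"angular":[0,0,0],"hand":1}]'
python3 - <<'E'
from h import *
t=tcp_for((.5436,-.2802,.061),(.0045,0,-.0175),6.6,0);delta(t,6.6)
E
```

```text
clock: 18.17
position: [0.5372, -0.2801, 0.0472]
ee_rot: [-0.0, 0.998, 0.056, -0.0]
contact_force: [0.1, -0.4, -5.5]
width: 0.0423
gripper_force: 74.6
clock: 18.42
position: [0.5378, -0.281, 0.0457]
ee_rot: [0.001, 0.998, 0.056, 0.0]
contact_force: [0.3, -1.7, -4.2]
width: 0.0424
gripper_force: 74.9
t 18.4167 pos [ 0.5378 -0.281   0.0457] q [-0.6   0.47  1.69 -0.    0.97  0.86] F [ 0.3 -1.7 -4.2] w 0.0424 g 74.85766421479639
 shift [ 1.3 -0.1  2.2] turn [ 0.1 -0.  -0.2]
```

```bash
python3 -m handwheel '[{"translation":[0,0.001,0],"angular":[0,0,0],"hand":1},{"translation":[0,0,0.001],"angular":[0,0,0],"hand":1},{"translation":[0,0,0],"angular":[0,0,0],"hand":1},{"translation":[0,0,0],"angular":[0,0,0],"hand":1}]'
python3 -m handwheel '[{"translation":[0,0,0.001],"angular":[0,0,0],"hand":1},{"translation":[0,0,0],"angular":[0,0,0],"hand":1},{"translation":[0,0,0],"angular":[0,0,0],"hand":1}]'
python3 - <<'E'
from h import *
t=tcp_for((.5436,-.2802,.061),(.0045,0,-.0175),6.6,0);delta(t,6.6);print(manip.get_state()["moment"])
E
```

```text
clock: 18.75
position: [0.5379, -0.2818, 0.0447]
ee_rot: [0.001, 0.998, 0.056, 0.0]
contact_force: [-0.8, -2.1, -1.2]
width: 0.0423
gripper_force: 75.1
clock: 19.0
position: [0.538, -0.2819, 0.0444]
ee_rot: [0.001, 0.998, 0.056, 0.001]
contact_force: [-0.2, -1.9, 4.8]
width: 0.0426
gripper_force: 75.7
t 19.0 pos [ 0.538  -0.2819  0.0444] q [-0.6   0.48  1.69 -0.    0.97  0.86] F [-0.2 -1.9  4.8] w 0.0426 g 75.70093667891342
 shift [ 1.2 -1.   0.9] turn [ 0.1 -0.1 -0.2]
[-0.21965539  0.32570622  0.19211791]
```

Both V faces now carry the tube (total vertical about 10 N, little lateral). I'll release and rise.

```bash
python3 -m handwheel '[{"translation":[0,0,0],"angular":[0,0,0],"hand":0.45},{"translation":[0,0,0],"angular":[0,0,0],"hand":0.35},{"translation":[0,0,0],"angular":[0,0,0],"hand":0.15},{"translation":[0,0,0],"angular":[0,0,0],"hand":0},{"translation":[0,0,0],"angular":[0,0,0],"hand":0},{"translation":[0,0,0],"angular":[0,0,0],"hand":0},{"translation":[0,0,0],"angular":[0,0,0],"hand":0}]'
python3 -m handwheel '[{"translation":[0,0,-0.02],"angular":[0,0,0],"hand":0},{"translation":[0,0,-0.035],"angular":[0,0,0],"hand":0},{"translation":[0,0,-0.035],"angular":[0,0,0],"hand":0},{"translation":[-0.04,0,-0.04],"angular":[0,0,0],"hand":0},{"translation":[-0.04,0,-0.04],"angular":[0,0,0],"hand":0},{"translation":[-0.02,0,-0.04],"angular":[0,0,0],"hand":0},{"translation":[0,0,0],"angular":[0,0,0],"hand":0},{"translation":[0,0,0],"angular":[0,0,0],"hand":0},{"translation":[0,0,0],"angular":[0,0,0],"hand":0}]'
python3 - <<'E'
from h import *
st=manip.get_state();im=manip.get_image("wrist");cv2.imwrite("pics/w11.png",im[:,:,::-1]);t=manip.get_image("top");cv2.imwrite("pics/t11.png",t[:,:,::-1])
delta(st["position"],6.6)
th=np.radians(6.6);ex=np.array([np.cos(th),np.sin(th),0]);ey=np.array([-np.sin(th),np.cos(th),0]);o=np.array([.5436,-.2802,0])
V=lambda x,y,z,c="wrist":proj(c,o+x*ex+y*ey+[0,0,z],st).round(1)
print("inner top",V(.06,0,.083),"fl in",V(-.052,0,.091),"fl out",V(-.06,0,.091),"fl sides",V(-.056,.03,.061),V(-.056,-.03,.061),"body sides",V(0,.022,.061),V(0,-.022,.061))
print("sad far/near", V(.044,.041,.061),V(.028,.041,.061),V(-.028,.041,.061),V(-.044,.041,.061))
for a in(1.6,1.7,1.8,1.9,2.0):print(a,"end",V(.09-.125*np.cos(a),0,.115+.125*np.sin(a)),V(.09-.125*np.cos(a),0,.115+.125*np.sin(a),"top"))
g=cv2.cvtColor(im,cv2.COLOR_RGB2GRAY)
for v in range(0,300,8):print(v,g[v,216:350:4])
E
```

```text
clock: 19.58
position: [0.5375, -0.281, 0.0431]
ee_rot: [-0.0, 0.998, 0.056, -0.0]
contact_force: [0.6, -0.2, 0.1]
width: 0.0854
gripper_force: 0.0
clock: 20.33
position: [0.4603, -0.2897, 0.2295]
ee_rot: [0.0, 0.998, 0.056, 0.0]
contact_force: [0.3, -0.5, -0.5]
width: 0.0853
gripper_force: 0.0
t 20.4333 pos [ 0.4602 -0.2892  0.228 ] q [-0.69  0.23  1.57  0.    1.34  0.77] F [-0.   0.4 -0.9] w 0.0856 g 0.0
 shift [ 0.   0.5 -1.5] turn [-0.1  0.1 -0.2]
inner top [280.1  32.8] fl in [280.5 158.2] fl out [280.5 167.2] fl sides [249.4 157.9] [311.5 157.8] body sides [256.9  99.8] [303.7  99.7]
sad far/near [236.6  55.1] [236.7  71.4] [237.4 129.3] [237.8 145.8]
1.6 end [ 279.9 -106.2] [349.  159.1]
1.7 end [ 279.8 -123.1] [348.4 154.9]
1.8 end [ 279.7 -136.7] [347.6 150.8]
1.9 end [ 279.7 -147.1] [346.8 147.1]
2.0 end [ 279.7 -154.7] [346.  143.6]
0 [ 96  97  96  96  96  97  93 175 180 183 189  82  84  86 176 104 108 107
 111  91  85  85 114 189 189 187 165  95  97  96  96  96  97  96]
8 [ 96  96  97  96  97  96  83 190 189 189 188 107  83  84 193 189 188 189
 190  81  84  83 194 190 189
[... 4202 characters left out ...]
20 111  98  97  97  97  97  96  96  96  97  97  97  97  96  96
  96  96  97  96  96  96  97  97  97  97  97  96  63 102 121 125]
272 [ 90  80  82 118  87  96  97  97  97  96  98  97  97  97  96  96  97  96
  97  96  97  96  96  96  97  97  97  97  96  96  72 124 124 123]
280 [ 80  83  82 121 114  97  97  97  97  97  97  97  96  97  98  97  96  97
  97  97  96  97  98  96  96  96  96  96  97  96  98  86 122  83]
288 [117 110  96 119 120  82  97  97  96  97  97  97  97  97  96  97  96  96
  96  97  97  97  97  96  96  97  97  97  97  64  64  64  81  80]
296 [112 119 120 121 122 120  98  96  97  97  97  97  96  96  97  97  97  96
  97  97  97  96  97  96  96  96  96  97  96  72  65  64  77  81]
```

```bash
python3 - <<'E'
import cv2
g=cv2.imread("pics/w11.png").max(2)
for u in(270,276,282,290,298):print(u,"inner",g[30:60,u],"\n   fl",g[154:184,u])
for u in(242,246,314,318):print(u,"saddle",g[124:152,u],"fl",g[156:184,u])
for v in(164,166,168,170,172):print(v,g[v,236:330:2])
from h import *
im=cv2.imread("pics/w11.png")
# predicted for several tube x offsets, pose at that picture
st=manip.get_state()
th=np.radians(6.6);ex=np.array([np.cos(th),np.sin(th),0]);ey=np.array([-np.sin(th),np.cos(th),0]);o=np.array([.5436,-.2802,0])
V=lambda x,y,z:proj("wrist",o+x*ex+y*ey+[0,0,z],st).round(1)
for d in(0,-.004,-.008,-.012):print(d,"innertop",V(.06+d,0,.083),"fl in/out top",V(-.052+d,0,.091),V(-.06+d,0,.091),"side",V(-.052+d,.03,.061),V(-.06+d,.03,.061))
E
```

```text
270 inner [ 87  85  94 126 126 126 126 125 126 124 124 121 128 188 208 206 206 205
 205 206 206 206 206 206 207 207 207 207 206 207] 
   fl [210 211 211 211 210 209 210 209 209 212 213 179 142 172 211 219 218 218
 220 221 223 225 153  98  98 102 101 101 101 101]
276 inner [124 124 122 123 122 122 123 123 125 124 122 120 149 220 219 216 216 215
 216 216 216 215 216 216 216 215 216 216 216 216] 
   fl [223 223 223 222 222 222 222 222 222 223 225 212 161 156 218 231 228 227
 224 226 230 236 182 112  97 102 101 102 102 101]
282 inner [123 123 123 122 123 123 122 125 124 123 120 122 182 224 235 238 238 238
 238 238 238 238 238 238 239 238 238 238 238 239] 
   fl [230 230 229 230 230 229 229 225 225 229 231 221 166 160 228 237 233 230
 231 233 235 237 197 124  98 100 103 102 101 102]
290 inner [108 109 115 123 123 119 132 189 198 196 194 195 199 233 233 232 231 232
 231 231 231 231 231 231 231 231 232 231 231 231] 
   fl [226 226 226 225 225 226 226 226 225 225 229 207 154 183 229 236 232 229
 229 233 235 238 175 107  98 101 102 102 102 103]
298 inner [172 190 197 200 199 197 197 197 198 1
[... 1885 characters left out ...]
233 233 232 232 231 230 227 224 222 219 211
 203 190 139 100 101 102 101 101 102 101 101]
172 [ 99 102  68  66  66  66  67  66 119 159 172 184 190 199 207 213 216 220
 223 223 224 227 229 231 233 234 232 229 228 227 227 227 224 220 218 212
 200 172 107 100 101 102 101 101 102 101 101]
0 innertop [281.1  31.9] fl in/out top [281.3 158.1] [281.4 167.1] side [250.  153.6] [250.2 161.8]
-0.004 innertop [281.1  36.2] fl in/out top [281.3 162.6] [281.4 171.6] side [250.1 157.7] [250.3 165.9]
-0.008 innertop [281.1  40.5] fl in/out top [281.4 167.1] [281.4 176.1] side [250.2 161.8] [250.4 169.9]
-0.012 innertop [281.1  44.9] fl in/out top [281.4 171.6] [281.4 180.5] side [250.3 165.9] [250.5 174. ]
```

The tube's inner top edge is at v=42 and its flange at 167–176, so it lies about 8.8 mm too far from the hinge, at the edge of the allowed band. I'll grip it again, lift it 3 mm and shift it 8 mm towards the hinge.

```bash
python3 - <<'E'
from h import *
delta((.5376,-.2809,.0435),6.6)
E
python3 -m handwheel '[{"translation":[0.039,0.0005,0.04],"angular":[0,0,0],"hand":0},{"translation":[0.038,0,0.04],"angular":[0,0,0],"hand":0},{"translation":[0,0,0.035],"angular":[0,0,0],"hand":0},{"translation":[0,0,0.03],"angular":[0,0,0],"hand":0},{"translation":[0,0,0.02],"angular":[0,0,0],"hand":0},{"translation":[0,0,0],"angular":[0,0,0],"hand":0},{"translation":[0,0,0],"angular":[0,0,0],"hand":0},{"translation":[0,0,0],"angular":[0,0,0],"hand":0}]'
python3 - <<'E'
from h import *
delta((.5376,-.2809,.0435),6.6)
E
```

```text
t 20.4333 pos [ 0.4602 -0.2892  0.228 ] q [-0.69  0.23  1.57  0.    1.34  0.77] F [-0.   0.4 -0.9] w 0.0856 g 0.0
 shift [ 78.1   0.7 184.4] turn [-0.1  0.1 -0.2]
clock: 21.1
position: [0.5187, -0.284, 0.0848]
ee_rot: [0.0, 0.998, 0.056, 0.0]
contact_force: [-0.6, -0.2, 0.7]
width: 0.0853
gripper_force: 0.0
t 21.1 pos [ 0.5187 -0.284   0.0848] q [-0.62  0.41  1.68 -0.    1.04  0.84] F [-0.6 -0.2  0.7] w 0.0853 g 0.0
 shift [19.1 -1.  41.3] turn [ 0.  -0.  -0.2]
```

```bash
python3 -m handwheel '[{"translation":[0.019,-0.0005,0],"angular":[0,0,0],"hand":0},{"translation":[0,0,0.02],"angular":[0,0,0],"hand":0},{"translation":[0,0,0.021],"angular":[0,0,0],"hand":0},{"translation":[0,0,0],"angular":[0,0,0],"hand":0},{"translation":[0,0,0],"angular":[0,0,0],"hand":0}]'
python3 -m handwheel '[{"translation":[0,0,0],"angular":[0,0,0],"hand":0.3},{"translation":[0,0,0],"angular":[0,0,0],"hand":0.45},{"translation":[0,0,0],"angular":[0,0,0],"hand":0.6},{"translation":[0,0,0],"angular":[0,0,0],"hand":0.8},{"translation":[0,0,0],"angular":[0,0,0],"hand":1},{"translation":[0,0,0],"angular":[0,0,0],"hand":1},{"translation":[0,0,0],"angular":[0,0,0],"hand":1},{"translation":[0,0,-0.003],"angular":[0,0,0],"hand":1},{"translation":[0,0,0],"angular":[0,0,0],"hand":1},{"translation":[0,0,0],"angular":[0,0,0],"hand":1}]' 60
python3 - <<'E'
from h import *
delta((.5376,-.2809,.0465),6.6)
E
```

```text
clock: 21.52
position: [0.5369, -0.2813, 0.0443]
ee_rot: [0.0, 0.998, 0.056, 0.0]
contact_force: [-0.0, -0.2, -0.1]
width: 0.0849
gripper_force: 0.0
clock: 22.35
position: [0.5366, -0.2813, 0.0464]
ee_rot: [0.0, 0.998, 0.056, -0.0]
contact_force: [0.2, -1.1, -2.2]
width: 0.0428
gripper_force: 61.9
t 22.35 pos [ 0.5366 -0.2813  0.0464] q [-0.6   0.47  1.69 -0.    0.98  0.86] F [ 0.2 -1.1 -2.2] w 0.0428 g 61.870138328522444
 shift [ 1.  -0.2 -0.1] turn [ 0.   0.  -0.2]
```

```bash
python3 -m handwheel '[{"translation":[0,0,-0.002],"angular":[0,0,0],"hand":1},{"translation":[0.003,0,0],"angular":[0,0,0],"hand":1},{"translation":[0.003,0,0],"angular":[0,0,0],"hand":1},{"translation":[0.003,0,0],"angular":[0,0,0],"hand":1},{"translation":[0,0,0],"angular":[0,0,0],"hand":1},{"translation":[0,0,0],"angular":[0,0,0],"hand":1}]'
python3 -m handwheel '[{"translation":[0,0,0.002],"angular":[0,0,0],"hand":1},{"translation":[0,0,0.002],"angular":[0,0,0],"hand":1},{"translation":[0,0,0],"angular":[0,0,0],"hand":1},{"translation":[0,0,0],"angular":[0,0,0],"hand":1}]'
python3 - <<'E'
from h import *
delta((.5446,-.2801,.0435),6.6)
E
```

```text
clock: 22.85
position: [0.5458, -0.2799, 0.0481]
ee_rot: [-0.0, 0.998, 0.056, -0.0]
contact_force: [0.6, -0.3, -6.4]
width: 0.0423
gripper_force: 61.6
clock: 23.18
position: [0.5463, -0.2812, 0.0454]
ee_rot: [0.001, 0.998, 0.056, 0.001]
contact_force: [-0.6, -1.7, 0.3]
width: 0.0424
gripper_force: 62.2
t 23.1833 pos [ 0.5463 -0.2812  0.0454] q [-0.59  0.48  1.68 -0.    0.98  0.87] F [-0.6 -1.7  0.3] w 0.0424 g 62.20544312149286
 shift [-1.6 -1.3  1.9] turn [ 0.1 -0.1 -0.2]
```

```bash
python3 -m handwheel '[{"translation":[0,0,0.001],"angular":[0,0,0],"hand":1},{"translation":[0,0,0],"angular":[0,0,0],"hand":0.45},{"translation":[0,0,0],"angular":[0,0,0],"hand":0.35},{"translation":[0,0,0],"angular":[0,0,0],"hand":0.15},{"translation":[0,0,0],"angular":[0,0,0],"hand":0},{"translation":[0,0,0],"angular":[0,0,0],"hand":0},{"translation":[0,0,0],"angular":[0,0,0],"hand":0},{"translation":[0,0,0],"angular":[0,0,0],"hand":0}]'
python3 -m handwheel '[{"translation":[0,0,-0.025],"angular":[0,0,0],"hand":0},{"translation":[0,0,-0.038],"angular":[0,0,0],"hand":0},{"translation":[0,0,-0.038],"angular":[0,0,0],"hand":0},{"translation":[-0.02,0,-0.034],"angular":[0,0,0],"hand":0},{"translation":[-0.03,0,-0.025],"angular":[0,0,0],"hand":0},{"translation":[-0.035,0,-0.02],"angular":[0,0,0],"hand":0},{"translation":[0,0,0],"angular":[0,0,0],"hand":0},{"translation":[0,0,0],"angular":[0,0,0],"hand":0},{"translation":[0,0,0],"angular":[0,0,0],"hand":0}]'
python3 - <<'E'
from h import *
st=manip.get_state();im=manip.get_image("wrist");cv2.imwrite("pics/w12.png",im[:,:,::-1])
delta(st["position"],6.6)
th=np.radians(6.6);ex=np.array([np.cos(th),np.sin(th),0]);ey=np.array([-np.sin(th),np.cos(th),0]);o=np.array([.5436,-.2802,0])
V=lambda x,y,z:proj("wrist",o+x*ex+y*ey+[0,0,z],st).round(1)
for d in(0,-.004,.004):print(d,"innertop",V(.06+d,0,.083),"fl in/out top",V(-.052+d,0,.091),V(-.06+d,0,.091))
print("sad",V(-.028,.039,.061),V(-.044,.039,.061))
g=im.max(2)
u=round(float(V(0,0,.083)[0]));print(u,g[20:80:2,u],"fl",g[140:200:2,u])
us=round(float(V(-.044,.039,.061)[0]));print(us,g[115:170,us])
for v in(80,120):print(v,g[v,240:330:2])
E
```

```text
clock: 23.85
position: [0.5457, -0.28, 0.0433]
ee_rot: [-0.0, 0.998, 0.056, -0.0]
contact_force: [0.6, -0.7, 0.0]
width: 0.0853
gripper_force: 0.0
clock: 24.6
position: [0.4614, -0.2896, 0.2234]
ee_rot: [0.0, 0.998, 0.056, 0.0]
contact_force: [-0.1, 0.2, -0.3]
width: 0.0855
gripper_force: 0.0
t 24.65 pos [ 0.4615 -0.2893  0.2227] q [-0.69  0.24  1.58  0.    1.32  0.77] F [-0.3  0.3 -0.2] w 0.0857 g 0.0
 shift [-0.2  0.2 -0.7] turn [-0.   0.  -0.2]
0 innertop [280.   32.4] fl in/out top [280.4 160.5] [280.4 169.7]
-0.004 innertop [280.1  36.7] fl in/out top [280.4 165.2] [280.5 174.3]
0.004 innertop [280.   28.1] fl in/out top [280.4 155.9] [280.4 165.2]
sad [238.7 130.9] [239.1 147.7]
280 [124 122 123 125 123 119 196 235 233 233 232 233 233 233 233 233 233 233
 233 234 234 234 234 234 235 234 235 235 235 235] fl [231 231 229 230 229 229 229 229 230 199 216 233 230 234 222  98 101 101
 101 101 102 101 101 102 102 102 102 102 101 102]
239 [ 95  97  88  73  64  63  63  63  63  64  62  65  83  92  86 123 255 255
 253 251 247 245 245 246 245 243 243 244 243 243 248 248 147  68  62  63
  65  93  81  74  73  73  73  73  73  74  73  72  72  72  70  68  81 101
 102]
80 [113 121 123 122 121 123 124 125 124 116 148 162 178 191 201 212 216 216
 219 229 236 237 238 235 231 230 227 221 222 216 211 199 182 122 122 119
 128 171 198 198 200 174  97 100 100]
120 [ 93 195 191 160 121 123 123 122 122 117 151 167 182 196 206 212 215 218
 222 230 233 234 234 231 227 227 227 220 221 211 205 196 168 195 191 193
 192 193 193 197 200 146  97 101 101]
```

The tube now sits within about 1 mm of the nominal place. Next is the clamp. I go over the bar with shut fingers and come down behind it.

```bash
cat >> h.py <<'E'
def vb(x,z,y=-.001):
    th=np.radians(6.6);return np.array([.5436,-.2802,0])+x*np.array([np.cos(th),np.sin(th),0])+y*np.array([-np.sin(th),np.cos(th),0])+[0,0,z]
E
python3 -m handwheel '[{"translation":[0,0,-0.04],"angular":[0,0,0],"hand":1},{"translation":[0,0,-0.035],"angular":[0,0,0],"hand":1},{"translation":[0.04,0,0],"angular":[0,0,0],"hand":1},{"translation":[0.04,0,0],"angular":[0,0,0],"hand":1},{"translation":[0.04,0,0],"angular":[0,0,0],"hand":1},{"translation":[0.04,0,0],"angular":[0,0,0],"hand":1},{"translation":[0.04,0,0],"angular":[0,0,0],"hand":1},{"translation":[0.04,0,0],"angular":[0,0,0],"hand":1},{"translation":[0.02,0,0],"angular":[0,0,0],"hand":1},{"translation":[0,0,0],"angular":[0,0,0],"hand":1}]'
python3 - <<'E'
from h import *
delta(vb(.175,.205),6.6)
E
```

```text
clock: 25.48
position: [0.7249, -0.2583, 0.2927]
ee_rot: [-0.002, 0.998, 0.058, -0.001]
contact_force: [-0.3, -0.8, 0.0]
width: 0.0001
gripper_force: 0.0
t 25.4833 pos [ 0.7249 -0.2583  0.2927] q [-0.43  0.57  0.87  0.    1.7   1.02] F [-0.3 -0.8  0. ] w 0.0001 g 0.0
 shift [-7.4  2.2 87.8] turn [-0.2  0.1  0.1]
```

```bash
python3 -m handwheel '[{"translation":[-0.003,0.002,0.029],"angular":[0,0,0],"hand":1},{"translation":[0,0,0.029],"angular":[0,0,0],"hand":1},{"translation":[0,0,0.029],"angular":[0,0,0],"hand":1},{"translation":[0,0,0],"angular":[0,0,0],"hand":1},{"translation":[0,0,0],"angular":[0,0,0],"hand":1}]'
python3 -m handwheel '[{"translation":[-0.015,0,0],"angular":[0,0,0],"hand":1},{"translation":[-0.015,0,0],"angular":[0,0,0],"hand":1},{"translation":[-0.012,0,0],"angular":[0,0,0],"hand":1},{"translation":[-0.01,0,0],"angular":[0,0,0],"hand":1},{"translation":[0,0,0],"angular":[0,0,0],"hand":1}]'
python3 -m handwheel '[{"translation":[-0.01,0,-0.001],"angular":[0,0,0],"hand":1},{"translation":[-0.01,0,-0.002],"angular":[0,0,0],"hand":1},{"translation":[-0.01,0,-0.002],"angular":[0,0,0],"hand":1}]'
python3 - <<'E'
from h import *
delta(vb(.095,.210),6.6)
E
```

```text
clock: 25.9
position: [0.7158, -0.2621, 0.2082]
ee_rot: [-0.002, 0.998, 0.056, -0.003]
contact_force: [1.1, 0.3, -0.2]
width: 0.0002
gripper_force: 0.0
clock: 26.32
position: [0.6647, -0.2695, 0.2145]
ee_rot: [0.001, 0.998, 0.056, 0.001]
contact_force: [-0.8, -1.0, -0.3]
width: 0.0001
gripper_force: 0.0
clock: 26.57
position: [0.635, -0.2721, 0.2166]
ee_rot: [0.0, 0.998, 0.056, 0.0]
contact_force: [1.1, -0.1, -1.0]
width: -0.0
gripper_force: 0.5
t 26.5667 pos [ 0.635  -0.2721  0.2166] q [-0.51  0.46  1.26  0.    1.43  0.95] F [ 1.1 -0.1 -1. ] w -0.0 g 0.538305533118546
 shift [ 3.3 -1.5  6.6] turn [ 0.  -0.  -0.2]
```

```bash
python3 -m handwheel '[{"translation":[-0.008,-0.001,0.004],"angular":[0,0,0],"hand":1},{"translation":[-0.008,0,0.005],"angular":[0,0,0],"hand":1},{"translation":[-0.009,0,0.003],"angular":[0,0,0],"hand":1},{"translation":[-0.009,0,0.004],"angular":[0,0,0],"hand":1},{"translation":[-0.008,0,0.004],"angular":[0,0,0],"hand":1},{"translation":[0,0,0],"angular":[0,0,0],"hand":1}]'
python3 - <<'E'
from h import *
delta(vb(.028,.177),6.6)
im=manip.get_image("top");cv2.imwrite("pics/t13.png",im[:,:,::-1])
delta(vb(.05,.196),6.6)
E
```

```text
clock: 27.07
position: [0.5909, -0.2757, 0.1957]
ee_rot: [-0.001, 0.998, 0.055, -0.002]
contact_force: [0.2, -0.1, -0.3]
width: 0.0003
gripper_force: 0.0
t 27.0667 pos [ 0.5909 -0.2757  0.1957] q [-0.54  0.41  1.38 -0.    1.35  0.92] F [ 0.2 -0.1 -0.3] w 0.0003 g 0.0
 shift [-19.4   0.2  18.7] turn [-0.1  0.2 -0.2]
t 27.1167 pos [ 0.592  -0.2757  0.1961] q [-0.54  0.41  1.38 -0.    1.35  0.92] F [ 0.5 -0.3  0.3] w -0.0001 g 0.0
 shift [ 1.4 -0.1  0.1] turn [-0.1  0.1 -0.2]
```

```bash
python3 -m handwheel '[{"translation":[-0.007,0,0.006],"angular":[0,0,0],"hand":1},{"translation":[-0.007,0,0.006],"angular":[0,0,0],"hand":1},{"translation":[-0.007,0,0.007],"angular":[0,0,0],"hand":1}]'
python3 -m handwheel '[{"translation":[-0.005,0,0.008],"angular":[0,0,0],"hand":1},{"translation":[-0.005,0,0.008],"angular":[0,0,0],"hand":1},{"translation":[-0.005,0,0.008],"angular":[0,0,0],"hand":1}]'
python3 -m handwheel '[{"translation":[-0.003,0,0.006],"angular":[0,0,0],"hand":1},{"translation":[-0.002,0,0.006],"angular":[0,0,0],"hand":1},{"translation":[-0.002,0,0.006],"angular":[0,0,0],"hand":1},{"translation":[0,0,0],"angular":[0,0,0],"hand":1}]'
python3 - <<'E'
from h import *
delta(vb(.006,.125),6.6)
E
```

```text
clock: 27.37
position: [0.5724, -0.2784, 0.1771]
ee_rot: [0.0, 0.998, 0.056, 0.0]
contact_force: [0.2, -0.2, 0.5]
width: 0.0004
gripper_force: 0.4
clock: 27.62
position: [0.557, -0.2797, 0.1524]
ee_rot: [-0.0, 0.998, 0.056, -0.0]
contact_force: [-0.1, -0.9, 0.0]
width: 0.0001
gripper_force: 0.3
clock: 27.95
position: [0.5497, -0.2801, 0.1339]
ee_rot: [-0.001, 0.998, 0.056, -0.001]
contact_force: [-0.3, -1.1, -0.6]
width: 0.0001
gripper_force: 0.0
t 27.95 pos [ 0.5497 -0.2801  0.1339] q [-0.58  0.41  1.56 -0.    1.18  0.88] F [-0.3 -1.1 -0.6] w 0.0001 g 0.0
 shift [-0.1  0.4  8.9] turn [-0.1  0.1 -0.2]
```

Nearly level. I'll press gently until the pad takes the load.

```bash
python3 -m handwheel '[{"translation":[0,0,0.004],"angular":[0,0,0],"hand":1},{"translation":[0,0,0.003],"angular":[0,0,0],"hand":1},{"translation":[0,0,0],"angular":[0,0,0],"hand":1},{"translation":[0,0,0],"angular":[0,0,0],"hand":1}]'
python3 -m handwheel '[{"translation":[0,0,0.0015],"angular":[0,0,0],"hand":1},{"translation":[0,0,0],"angular":[0,0,0],"hand":1},{"translation":[0,0,0],"angular":[0,0,0],"hand":1}]'
python3 -m handwheel '[{"translation":[0,0,0.0015],"angular":[0,0,0],"hand":1},{"translation":[0,0,0],"angular":[0,0,0],"hand":1},{"translation":[0,0,0],"angular":[0,0,0],"hand":1}]'
python3 - <<'E'
from h import *
delta(vb(.006,.125),6.6)
E
```

```text
clock: 28.28
position: [0.551, -0.2806, 0.1284]
ee_rot: [0.0, 0.998, 0.056, 0.0]
contact_force: [0.4, -0.7, 0.4]
width: -0.0
gripper_force: 0.0
clock: 28.53
position: [0.5509, -0.2806, 0.127]
ee_rot: [0.0, 0.998, 0.056, 0.0]
contact_force: [0.6, 0.4, -0.0]
width: -0.0001
gripper_force: 0.0
clock: 28.78
position: [0.5508, -0.2806, 0.1255]
ee_rot: [0.0, 0.998, 0.056, 0.0]
contact_force: [-0.2, -0.3, 0.0]
width: -0.0001
gripper_force: 0.1
t 28.7833 pos [ 0.5508 -0.2806  0.1255] q [-0.58  0.41  1.57 -0.    1.16  0.88] F [-0.2 -0.3  0. ] w -0.0001 g 0.11535033672771533
 shift [-1.1 -0.2  0.5] turn [ 0.  -0.  -0.2]
```

```bash
python3 -m handwheel '[{"translation":[0,0,0.001],"angular":[0,0,0],"hand":1},{"translation":[0,0,0],"angular":[0,0,0],"hand":1},{"translation":[0,0,0],"angular":[0,0,0],"hand":1}]'
python3 - <<'E'
from h import *
st=manip.get_state();im=manip.get_image("wrist");cv2.imwrite("pics/w14.png",im[:,:,::-1]);t=manip.get_image("top");cv2.imwrite("pics/t14.png",t[:,:,::-1])
g=im.max(2);t0=cv2.imread("pics/top0.png").max(2)
delta(vb(.006,.125),6.6)
print("old end",t0[146:156:2,343:354:2],t.max(2)[146:156:2,343:354:2])
for a in(0,.05,.15):
    P=lambda r,h,y:proj("wrist",vb(.09-r*np.cos(a)+h*np.sin(a),.115+r*np.sin(a)+h*np.cos(a),-.001+y),st).round(1)
    print(a,"top surf r=30",P(.03,.01,.007),P(.03,.01,-.007),"r=60",P(.06,.01,.007),P(.06,.01,-.007))
for v in range(40,300,20):print(v,g[v,230:340:3])
E
```

```text
clock: 29.03
position: [0.5508, -0.2806, 0.1253]
ee_rot: [0.0, 0.998, 0.056, 0.0]
contact_force: [-1.6, -0.0, 5.2]
width: -0.0001
gripper_force: 2.8
t 29.1333 pos [ 0.5508 -0.2806  0.1253] q [-0.58  0.41  1.57 -0.    1.16  0.88] F [-1.   1.4  6.1] w 0.0 g 2.7160953590646386
 shift [-1.1 -0.2  0.3] turn [ 0.  -0.  -0.2]
old end [[ 86  92 104 101  89  88]
 [ 89 122 172 166 110  88]
 [ 86 121 185 192 135  91]
 [ 85 104 170 180 129  90]
 [ 85  91 120 120  97  87]] [[ 82  79  80  82  82  78]
 [ 80  79  83  79  80  75]
 [ 80  79  81  80  80  78]
 [ 79  82  81  76  76  95]
 [ 81  81  77  74  82 105]]
0 top surf r=30 [263.9 157.2] [295.5 157.1] r=60 [264.9 221.2] [294.9 221.1]
0.05 top surf r=30 [263.7 156.5] [295.7 156.4] r=60 [264.6 222.2] [295.2 222.1]
0.15 top surf r=30 [263.4 154.5] [296.  154.4] r=60 [263.9 223.3] [295.8 223.2]
40 [96 96 97 96 96 96 97 97 97 97 98 96 97 97 97 97 96 97 97 97 97 97 97 96
 96 97 96 97 97 96 96 97 97 96 97 97 97]
60 [96 96 95 95 93 93 93 92 93 94 93 94 94 93 93 94 94 94 94 93 93 93 93 93
 92 93 92 93 92 93 95 95 95 95 96 96 96]
80 [192 192 185 166 184 183 
[... 986 characters left out ...]
28 230 232 217 223 214 215 207 198 179 191 189 186 188 187 187 185  99
 102]
220 [117 118 119 119 120 121 116 127 131 136 140 142 140 220 221 221 222 222
 225 227 231 214 220 214 214 204 194 174 188 189 188 188 187 185 180 100
  99]
240 [115 119 123 124 128 132 127 127 132 137  84  84 127 216 219 221 220 220
 223 225 229 214  65  64 176 201 191 166 157 157 169 168 168 188 102  97
  97]
260 [132 131 130 131 131 133 132 121 128 100  71  67 146 144 144 147  57  58
 110 144 145 145  68  52  56 105 125 158 156 156 156 156 158 160 157 108
  96]
280 [159 159 146 147 147 152  72  54  53  52  50  79 144 144 144 141  43  46
  90 146 125 126 127  43  48  50  49  44 214 205 204 224 237 242 243 168
  97]
```

The bar is under the tip, level (edges 266–295), and bears on the tube with 5–6 N at z = 0.125. I'll retreat and check.

```bash
python3 -m handwheel '[{"translation":[0,0,-0.005],"angular":[0,0,0],"hand":1},{"translation":[0,0,-0.03],"angular":[0,0,0],"hand":1},{"translation":[0,0,-0.04],"angular":[0,0,0],"hand":1},{"translation":[0,0,-0.04],"angular":[0,0,0],"hand":1},{"translation":[-0.04,0,0],"angular":[0,0,0],"hand":1},{"translation":[-0.04,0,0],"angular":[0,0,0],"hand":1},{"translation":[-0.02,0,0],"angular":[0,0,0],"hand":1},{"translation":[0,0,0],"angular":[0,0,0],"hand":1},{"translation":[0,0,0],"angular":[0,0,0],"hand":1},{"translation":[0,0,0],"angular":[0,0,0],"hand":1}]'
python3 - <<'E'
from h import *
st=manip.get_state();im=manip.get_image("wrist");g=im.max(2)
delta(st["position"],6.6)
V=lambda x,z,y=-.001:proj("wrist",vb(x,z,y),st).round(1)
print("bar end top",V(-.035,.125),"bottom",V(-.035,.105),"fl top in/out",V(-.052,.091),V(-.06,.091))
for a in(-.06,0,.06,.12):print(a,V(.09-.125*np.cos(a)+.01*np.sin(a),.115+.125*np.sin(a)+.01*np.cos(a)))
for u in(281,268,296):print(u,g[100:200:2,u])
print(g[60,240:330:2])
E
```

```text
clock: 29.97
position: [0.4521, -0.2919, 0.2396]
ee_rot: [0.0, 0.998, 0.056, 0.001]
contact_force: [-0.2, -0.0, 0.5]
width: -0.0002
gripper_force: 0.0
t 30.0167 pos [ 0.4524 -0.2919  0.2394] q [-0.7   0.22  1.57  0.    1.36  0.76] F [ 0.7  0.  -0.2] w -0.0 g 0.0
 shift [-0.3 -0.  -0.2] turn [ 0.  -0.1 -0.2]
bar end top [280. 131.] bottom [280.  129.5] fl top in/out [280.  147.4] [280.1 156.2]
-0.06 [280.  130.9]
0 [280. 131.]
0.06 [280.  130.6]
0.12 [280.  129.5]
281 [236 236 237 236 236 236 236 236 236 236 236 236 236 236 235 197 239 237
 236 236 236 236 238 154 243 238 239 244  90 107 107 105 105 106 105 105
 106 105 106 105 105 106 106 106 104 106 105 106 105 106]
268 [ 45 153 151 150 151 150 151 151 149 151 151 151 151 151 149 150 148 148
 147 204 216 216 221 152 225 223 226 226  74  69  90 106 106 105 105 105
 105 105 105 105 105 106 106 107 106 105 106 106 106 106]
296 [220 218 218 217 217 216 216 216 215 215 215 215 215 213 214 214 214 214
 213 213 214 213 212 158 235 234 232 226 102 105 105 106 106 107 106 106
 105 106 105 106 106 106 105 106 107 105 106 106 105 106]
[250 246 248 220 240 241 243 171 167 121 133 136 141 144 149 149 215 239
 238 237 238 240 240 242 220 235 227 227 222 216 206 189 219 219 219 217
 235 241 247 247 251 140 102 105 106]
```

```bash
python3 -c "
from rig import manip
print(manip.sign_off())"
```

```text
the job is handed in; nothing more can be done
None
```

I handed the job in at about 30 s of the 72 s: the tube lies seated in the V-block about 1 mm from its nominal place with the clamp level on it, and sign-off returned no verdict. I had to re-grip it once and shift it about 9 mm towards the hinge after the first placing. Nothing touched the sleeve, bottle, beaker or jar that I know of, but I took no final look at them.

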